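# Stack the starter tubs on their sloped stands

## Task

Take the four straight-sided starter tubs out of the birch tray and stack them on the two sloped stands: the two long tubs on the stand with the long ledge, the two square tubs on the stand with the short ledge, in each case the deep tub underneath and the shallow one on top of it. Every tub must sit flat and square in the middle of the ledge's width, pushed back against the backstop, a long tub lying lengthways down the slope. Keep the tubs upright, and leave the round tub, the jug, the lid rest and the dough hook where they lie in the tray.

Things in the scene. Friction and masses are not known exactly. Their poses are not given: they have to be found in the camera images.
- long_deep: The long deep starter tub, oblong, 100 x 60 x 52 mm high, about 300 g. Grey flat lid, white plastic body, smooth straight sides, closed. Origin: centre of the underside; z up, x along its length, y across its 60 mm width. Starts flat on the floor of a birch tray (floor 8 mm above the worktop, rim 34 mm above the worktop), turned up to 0.15 rad.
- long_shallow: The long shallow starter tub, oblong, 100 x 60 x 32 mm high, about 200 g. Grey flat lid, white plastic body, smooth straight sides, closed. Origin: centre of the underside; z up, x along its length, y across its 60 mm width. Starts flat on the floor of a birch tray (floor 8 mm above the worktop, rim 34 mm above the worktop), turned up to 0.15 rad.
- square_deep: The square deep starter tub, 60 x 60 x 52 mm high, about 200 g. Grey flat lid, white plastic body, smooth straight sides, closed. Origin: centre of the underside; z up, x along its length, y across its 60 mm width. Starts flat on the floor of a birch tray (floor 8 mm above the worktop, rim 34 mm above the worktop), turned up to 0.15 rad.
- square_shallow: The square shallow starter tub, 60 x 60 x 32 mm high, about 130 g. Grey flat lid, white plastic body, smooth straight sides, closed. Origin: centre of the underside; z up, x along its length, y across its 60 mm width. Starts flat on the floor of a birch tray (floor 8 mm above the worktop, rim 34 mm above the worktop), turned up to 0.15 rad.
- long_ledge: Ledge of the long steel stand (fixed; left or right of the tray): 120 mm long, 84 wide, rising away from the robot at 0.26 rad, no lips; along its low end, nearer the robot, a backstop square to it, 64 mm high. Origin: middle of the inner corner of ledge and backstop, 30 mm above the worktop; x up the ledge from the backstop, y along the backstop, z square to the ledge. Yaw up to 0.2 rad.
- short_ledge: Ledge of the short steel stand (fixed; left or right of the tray): 80 mm long, 84 wide, rising away from the robot at 0.26 rad, no lips; along its low end, nearer the robot, a backstop square to it, 64 mm high. Origin: middle of the inner corner of ledge and backstop, 30 mm above the worktop; x up the ledge from the backstop, y along the backstop, z square to the ledge. Yaw up to 0.2 rad.
- round_tub: Round closed plastic tub, 66 mm across, 46 mm high, white with grey lid; stays in the tray. Origin: centre of the underside.
- jug: Small glass measuring jug, 60 mm across, 58 mm high, with a handle on its +y side (about 25 mm out); stays in the tray. Origin: centre of the underside.
- lid_rest: Low round white ceramic lid rest, a dish 76 mm across, 14 mm high; stays in the tray. Origin: centre of the underside.
- dough_hook: Steel dough hook lying flat, 104 x 50 x 14 mm; stays in the tray. Origin: near its middle, at the underside; x along its shank.
Things that resemble listed ones, but are neither listed nor needed, are in the scene too. Leave any purple look-alike of the jug alone.

How it is judged:
At the end, for the whole second after the job is handed in: Each deep tub flat on its ledge (within 6 mm and 0.1 rad), the shallow tub of the same shape flat on it; every tub within 10 mm of the backstop, 12 mm of the middle of the ledge's width and square within 0.2 rad; all released and at rest (x of long_deep in the frame of long_ledge between 0.044 and 0.06 m and y of long_deep in the frame of long_ledge between -0.012 and 0.012 m and z of long_deep in the frame of long_ledge between -0.006 and 0.007 m and angle between the z axis of each of long_deep, long_shallow and the z axis of long_ledge, either way round below 0.1 rad and angle between the x axis of each of long_deep, long_shallow and the x axis of long_ledge, either way round below 0.2 rad and angle between each of long_deep, long_shallow, square_deep, square_shallow's own z axis and vertical below 0.5 rad and linear speed of each of long_deep, long_shallow, square_deep, square_shallow below 0.02 m/s and x of long_shallow in the frame of long_ledge between 0.044 and 0.06 m and y of long_shallow in the frame of long_ledge between -0.012 and 0.012 m and z of long_shallow in the frame of long_ledge between 0.046 and 0.059 m and x of square_deep in the frame of short_ledge between 0.024 and 0.04 m and y of square_deep in the frame of short_ledge between -0.012 and 0.012 m and z of square_deep in the frame of short_ledge between -0.006 and 0.007 m and angle between the z axis of each of square_deep, square_shallow and the z axis of short_ledge, either way round below 0.1 rad and (angle between the x axis of square_deep and the x axis of short_ledge, either way round below 0.2 rad or angle between the x axis of square_deep and the y axis of short_ledge, either way round below 0.2 rad) and x of square_shallow in the frame of short_ledge between 0.024 and 0.04 m and y of square_shallow in the frame of short_ledge between -0.012 and 0.012 m and z of square_shallow in the frame of short_ledge between 0.046 and 0.059 m and (angle between the x axis of square_shallow and the x axis of short_ledge, either way round below 0.2 rad or angle between the x axis of square_shallow and the y axis of short_ledge, either way round below 0.2 rad)); the robot touches nothing.
It fails at once if the round tub is shifted by more than 30 mm (distance of round_tub from where it was at the start of the episode above 0.03 m).
It fails at once if the jug is shifted by more than 30 mm (distance of jug from where it was at the start of the episode above 0.03 m).
It fails at once if the lid rest is shifted by more than 30 mm (distance of lid_rest from where it was at the start of the episode above 0.03 m).
It fails at once if the dough hook is shifted by more than 30 mm (distance of dough_hook from where it was at the start of the episode above 0.03 m).
It fails at once if a starter tub is tipped by more than 45 degrees (angle between any of long_deep, long_shallow, square_deep, square_shallow's own z axis and vertical above 0.785 rad).
It also fails if it takes over 115 s, if anything falls off the work surface, if the arm or the gripper's body presses on something with over 40 N, if the wrist force passes 120 N, or if a joint passes its speed limit or range.

## Robot

A 6-joint arm with a two-finger parallel gripper is mounted at the origin on the work surface. World frame = base frame: x ahead of the robot, y to its left, z up, the work surface at z = 0. Lengths are in m, angles in rad, forces in N, time in s.
With the tool pointing down it reaches from about 0.3 to 0.875 m from the base axis. Payload 6.4 kg.
Tool frame: the origin (TCP) lies midway between the tips of the shut fingers; the grasp point (between the pads) lies tcp_to_grasp behind it (tcp_to_grasp is the distance from the TCP to the grasp point, in m); z points along the fingers, y is the direction in which the jaws open and shut (so a half turn about z gives the same grasp; the last joint's range is limited). The gripper opens to 88 mm and grips with 3 to 60 N. Pads are 18 mm wide; open, the fingers measure 123 mm over their backs; the gripper's body (75 mm by 187 mm) begins 45 mm behind the grasp point.
Start: joints at [-1.357, 0.181, 1.607, -0, 1.354, -0.206], TCP at [0.234, -0.525, 0.209] pointing down, gripper open.
Joint ranges: [-2.99, 2.99], [-0.89, 2.07], [0.3, 2.58], [-1.14, 4.28], [0, 2.63], [-3.12, 3.12]. Speed limits (rad/s): [2.57, 2.57, 3.01, 3.14, 3.14, 3.14].

## Interface

Orientations are given as a 3x3 rotation matrix whose columns are the frame's x, y, z axes.
In Python, from workcell import * gives the robot as it stands.
- The arm moves only by the shell command python3 -m jog 'ROWS' [OPENING] [FORCE]. ROWS is JSON, a list of rows, each an object of numbers: "dx", "dy", "dz": the shift along the tool's x, y, z in m; "wx", "wy", "wz": the turn, a rotation vector about the tool's x, y, z in degrees. A call has 1 to 12 rows; each row shifts and turns the pose as measured when the row begins, along the tool's axes as they then stand; what a row does not reach is not made up. A row lasts 1/12 s, in which the tool goes at most 41.7 mm and 7.16 degrees, less where a joint would pass 70% of its speed; a pose out of reach is approached as far as the arm can. A call with a gripper value outside its range is refused whole. OPENING is the opening, from 0 (shut) to 1 (fully open), set as the call begins (- or left out, the last holds). The fingers move at their own pace and stop on an object; FORCE is the grip in N (left out, the last holds). Time passes only in rows, so rows that do not move let the fingers close. It gives the time, the measured TCP pose, the force and the opening at its end, in the units of the state.
- get_state(): the state, without advancing time (a new reading comes with each control period).
- grab_frame(name): name is "scene" or "top" or "wrist"; returns a dict with "img" (480x640x3 uint8, red, green, blue), "K" (3x3 intrinsics, pixels), "k1" (the pictures are not rectified: a ray, as slopes to the right and down, at radius r is drawn at 1 + k1 r^2 times it, then the intrinsics apply), "xyz" and "attitude" of the camera in the world. Camera axes: x right, y down, z forward; pixel columns grow to the right and rows downward; lengths in m; the calibration is good to about 2 mm. A picture is of the moment at which its call begins. There is no depth.
- sign_off(): hands the job in, once; it reports no verdict.
Trained networks look in the newest picture that a camera, given by its name, has taken for a name from the list of things; names that differ only in an ending like _2 or _b are one class to them, and where a whole thing is asked for, a point or a joint stands for the part that bears it (a point fixed in the world has none). Each returns a list of dicts, best first, with "p" (0 to 1); they miss things now and then, are a little off and sometimes report something else, mostly with a low value. They report only what shows in the picture. A call takes as long as a camera call. They do not tell look-alikes from the thing itself.
- recognise(query, camera): "bbox" ([left, top, right, bottom] in pixels, round what is visible of it).
- masks_of(query, camera): "pixels" (480x640 bool, what is visible of it) and "bbox" ([left, top, right, bottom] in pixels, round what is visible of it).
The state is a dict: "time_s": time; "joint_positions": joint angles; "qvel": joint speeds; "effort": joint torques, N m; "tool_pos": TCP position; "ee_rot": TCP orientation; "force": force on the tool from outside, world axes, zero at the start; "torque": the same for the moment, N m; "gripper_width": opening from 0.0 (shut) to 1.0 (fully open).
Only numpy, scipy, OpenCV 4.12 (cv2) and the standard library are available. Lean on these libraries where they do the work, as an engineer would, in place of code of your own. Each camera call takes 0.05 s, during which the arm holds its last target. There are 200 camera calls.

## Working session

There is one attempt and no reset: what is moved stays moved. The work goes in short steps, Python scripts to look and compute and a shell command to move; the robot and the scene stay as the last step left them, time stands still between calls to the robot, and variables do not carry over. Pictures are saved under pics/ and viewed, on a budget of 14 in all, crops included, one or two more only if the job needs it, and the job is handed in when it is done.

```bash
ls; mkdir -p pics; python3 - <<'E'
from workcell import *
import cv2,numpy as np
s=get_state();print(s)
for n in ["top","scene"]:
    f=grab_frame(n);cv2.imwrite(f"pics/{n}0.png",f["img"][:,:,::-1]);print(n,f["K"],f["k1"],f["xyz"],f["attitude"])
    for q in ["long_deep","long_shallow","square_deep","square_shallow","long_ledge","short_ledge","round_tub","jug","lid_rest","dough_hook"]:
        print(q,[(round(r["p"],2),np.round(r["bbox"]).tolist()) for r in recognise(q,n)])
E
```

```text
pics
{'time_s': 0.0, 'joint_positions': array([-1.35730775e+00,  1.81525687e-01,  1.60798669e+00, -5.55073502e-05,
        1.35379303e+00, -2.06323304e-01]), 'qvel': array([-0.00078164,  0.00111148,  0.0002435 ,  0.00169456,  0.00153478,
       -0.00068133]), 'effort': array([ 2.80974355e-04, -4.33866799e+01, -3.41849720e+01,  7.01410160e-02,
        3.84034531e-02, -1.09795019e-04]), 'tool_pos': array([ 0.23422432, -0.52449674,  0.20762912]), 'ee_rot': array([[ 9.13160802e-01,  4.07599284e-01, -4.15856640e-04],
       [ 4.07599388e-01, -9.13159337e-01,  1.66238390e-03],
       [ 2.97843115e-04, -1.68752673e-03, -9.99998532e-01]]), 'force': array([0.59977508, 0.86623076, 0.18430936]), 'torque': array([ 0.03855203,  0.00172756, -0.02315381]), 'gripper_width': 0.9969531937299201}
top [[560.70929702   0.         322.74733235]
 [  0.         560.70929702 255.68230907]
 [  0.           0.           1.        ]] -0.15369430052900432 [ 0.44951759 -0.01419964  1.09199544] [[ 0.0206071  -0.99787952  0.06173984]
 [-0.99967056 -0.01962029  0.01654719]
 [-0.01530075 -0.06206049 -0.9979551 ]]
lon
[... 788 characters left out ...]
 0.88932351] [[ 0.87581613  0.33215827 -0.35016709]
 [ 0.48254534 -0.61735227  0.62131005]
 [-0.00980318 -0.71312486 -0.7009685 ]]
long_deep [(0.88, [257.0, 229.0, 312.0, 282.0])]
long_shallow [(0.59, [224.0, 275.0, 284.0, 318.0])]
square_deep [(0.6, [377.0, 192.0, 412.0, 231.0])]
square_shallow [(0.91, [295.0, 306.0, 336.0, 345.0])]
long_ledge [(0.67, [145.0, 313.0, 242.0, 399.0])]
short_ledge [(0.7, [325.0, 119.0, 372.0, 159.0])]
round_tub [(0.62, [297.0, 217.0, 328.0, 240.0]), (0.6, [321.0, 177.0, 352.0, 211.0])]
jug [(0.77, [328.0, 259.0, 363.0, 310.0]), (0.62, [418.0, 159.0, 443.0, 200.0])]
lid_rest [(0.73, [294.0, 213.0, 330.0, 242.0])]
dough_hook [(0.67, [351.0, 239.0, 394.0, 264.0])]
```

```bash
python3 - <<'E'
import cv2
i=cv2.imread("pics/top0.png");cv2.imwrite("pics/top0c.png",cv2.resize(i[140:350,100:560],None,fx=1.73,fy=1.73,interpolation=cv2.INTER_CUBIC))
E
```

```text
(no output)
```

View pics/top0c.png

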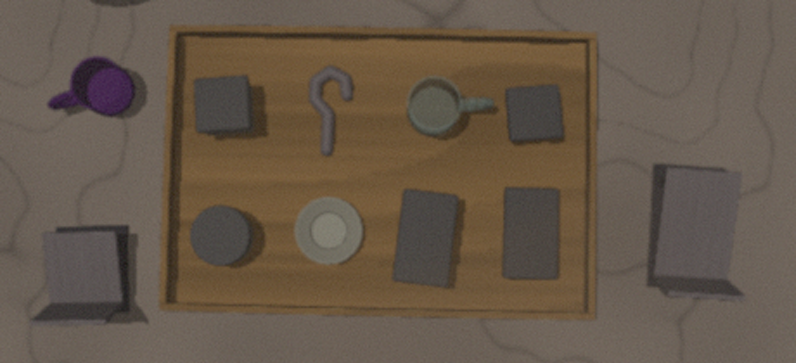

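View pics/scene0.png

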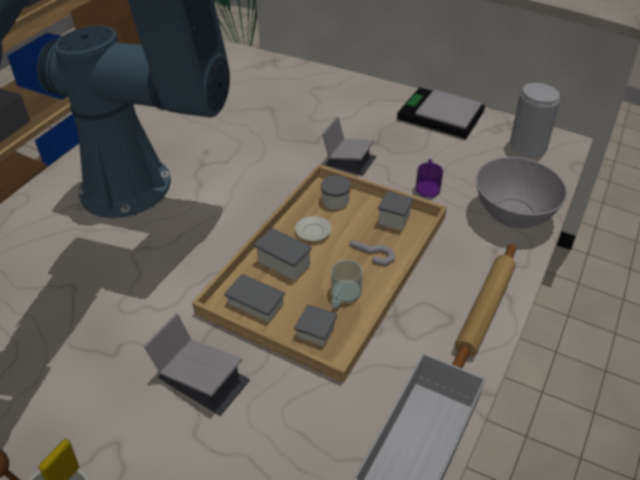

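```bash
cat > h.py <<'E'
import numpy as np,cv2
from scipy.optimize import minimize
from scipy.spatial.transform import Rotation as R
def proj(f,P):
    c=(np.atleast_2d(P)-f["xyz"])@np.array(f["attitude"]); s=c[:,:2]/c[:,2:]
    s=s*(1+f["k1"]*(s**2).sum(1,keepdims=True)); K=f["K"]
    return s*[K[0][0],K[1][1]]+[K[0][2],K[1][2]]
def ray(f,uv):
    K=f["K"];d=(np.atleast_2d(uv)-[K[0][2],K[1][2]])/[K[0][0],K[1][1]]; s=d.copy()
    for _ in range(20): s=d/(1+f["k1"]*(s**2).sum(1,keepdims=True))
    return np.c_[s,np.ones(len(s))]@np.array(f["attitude"]).T
def at_z(f,uv,z):
    r=ray(f,uv); return f["xyz"]+r*((z-f["xyz"][2])/r[:,2])[:,None]
def box(p,L,H,z0=.008):
    x,y,t=p;c,s=np.cos(t),np.sin(t)
    return np.array([[x+c*a-s*b,y+s*a+c*b,z0+h] for h in(0,H) for a in(-L/2,L/2) for b in(-.03,.03)])
def hullmask(uv,S=4):
    m=np.zeros((480,640),np.uint8);cv2.fillConvexPoly(m,cv2.convexHull(np.round(uv*16).astype(np.int32)),1,cv2.LINE_8,4);return m>0
def lowsat(f,bbox,pad=4,thr=None):
    h=cv2.cvtColor(cv2.GaussianBlur(f["img"],(3,3),0),cv2.COLOR_RGB2HSV)[:,:,1]
    l,t,r,b=[int(v) for v in bbox];m=np.zeros((480,640),bool);sl=np.s_[t-pad:b+pad,l-pad:r+pad]
    th,_=cv2.threshold(h[sl].copy(),0,1,cv2.THRESH_OTSU) if thr is None else (thr,0)
    mm=(h[sl]<th).astype(np.uint8)
    n,lab,st,_=cv2.connectedComponentsWithStats(mm);k=1+np.argmax(st[1:,4]);m[sl]=lab==k;return m
def fit(views,L,H,p0,z0=.008):
    def cost(p):
        c=0
        for f,m in views:
            q=hullmask(proj(f,box(p,L,H,z0)));c+=1-(q&m).sum()/(q|m).sum()
        return c
    sim=np.array([p0]+[np.array(p0)+d for d in np.diag([.015,.015,.1])])
    r=minimize(cost,p0,method="Nelder-Mead",options=dict(initial_simplex=sim,xatol=1e-5,fatol=1e-5,maxiter=400));return r.x,r.fun
def ledge(p,pitch=.26):
    return np.array(R.from_euler("ZY",[p[2],-pitch]).as_matrix())
def ledgepts(p,P): return np.array([p[0],p[1],.03])+np.atleast_2d(P)@ledge(p).T
def fitledge(views,p0):   # views: (frame, pts in ledge frame, pixels)
    from scipy.optimize import least_squares
    r=least_squares(lambda p:np.concatenate([(proj(f,ledgepts(p,P))-uv).ravel() for f,P,uv in views]),p0);return r.x,r.fun
E
python3 - <<'E'
from workcell import *
import workcell,pickle
from h import *
print([ (k,v) for k,v in vars(workcell).items() if isinstance(v,(int,float))])
T=grab_frame("top");S=grab_frame("scene");pickle.dump((T,S),open("f0.pkl","wb"))
B={"long_deep":((328,248,365,306),(257,229,312,282),.1,.052),"long_shallow":((390,248,424,302),(224,275,284,318),.1,.032),
"square_deep":((211,182,248,218),(377,192,412,231),.06,.052),"square_shallow":((391,186,426,223),(295,306,336,345),.06,.032)}
vis=[T["img"].copy(),S["img"].copy()]
for n,(bt,bs,L,H) in B.items():
    vt=(T,lowsat(T,bt));vs=(S,lowsat(S,bs))
    c=np.array(bt).reshape(2,2).mean(0);p0=np.r_[at_z(T,c,.04)[0,:2],0.]
    for v in([vt,vs],[vt],[vs]):
        p,e=fit(v,L,H,p0);print(n,np.round(p,4),round(e/len(v),3))
        if len(v)==2:
            for k,f in enumerate((T,S)): cv2.polylines(vis[k],[np.round(proj(f,box(p,L,H))*16).astype(int)[[4,5,7,6]]],True,(255,0,0),1,0,4)
# ledges
Lc=lambda L:np.array([[L,.042,0],[L,-.042,0],[0,-.042,0],[0,.042,0]])
px=lambda a:np.array(a)/1.73+[100,140]
for n,L,uv in [("long",.12,px([(660,166),(741,170),(733,280),(655,276)])),("short",.08,px([(43,232),(119,231),(121,305),(48,305)]))]:
    p0=np.r_[at_z(T,uv.mean(0),.04)[0,:2],0.];p,e=fitledge([(T,Lc(L),uv)],p0);print(n,np.round(p,4),np.round(e,1))
    for k,f in enumerate((T,S)):
        for Q in (Lc(L),np.array([[0,-.042,0],[0,.042,0],[0,.042,.064],[0,-.042,.064]])): cv2.polylines(vis[k],[np.round(proj(f,ledgepts(p,Q))*16).astype(int)],True,(0,255,0),1,0,4)
a=cv2.resize(vis[0][160:340,110:550],None,fx=1.8,fy=1.8);b=cv2.resize(vis[1][110:410,140:460],None,fx=1.1,fy=1.1)
cv2.imwrite("pics/v1.png",np.vstack([a,cv2.resize(vis[1][110:410,140:420],(0,0),fx=.9,fy=.9).repeat(1,1)[:,:0].reshape(270,0,3) if 0 else np.zeros((0,a.shape[1],3),np.uint8)])[:,:,::-1])
cv2.imwrite("pics/v2.png",cv2.resize(vis[1][110:410,140:460],None,fx=2,fy=2)[:,:,::-1])
E
grep -n "tcp_to_grasp" -r . | head; python3 -c "
import workcell;print(dir(workcell))"
```

```text
[('tcp_to_grasp', 0.0187)]
long_deep [ 0.4742 -0.0402 -0.0968] 0.135
long_deep [ 0.4757 -0.0408 -0.0904] 0.093
long_deep [ 0.4732 -0.0354 -0.1087] 0.166
long_shallow [ 0.4827 -0.1563  0.0145] 0.158
long_shallow [ 0.4825 -0.1565  0.0098] 0.12
long_shallow [ 0.4773 -0.1518  0.0403] 0.182
square_deep [0.6159 0.1856 0.3025] 0.182
square_deep [0.6159 0.1855 0.0627] 0.205
square_deep [0.6157 0.186  0.3221] 0.154
square_shallow [ 0.6143 -0.1568  0.1344] 0.199
square_shallow [ 0.6152 -0.1569  0.0089] 0.175
square_shallow [ 0.6129 -0.1546  0.2548] 0.196
long [ 0.4373 -0.3384  0.0023] [ 2.2  1.5 -1.   0.1 -1.8 -1.8  0.6  0.1]
short [0.3936 0.3356 0.0179] [ 0.2  0.6 -1.   1.5  0.3 -0.8  0.5 -1.4]
['IKError', '__builtins__', '__cached__', '__doc__', '__file__', '__loader__', '__name__', '__package__', '__spec__', 'get_state', 'grab_frame', 'masks_of', 'recognise', 'sign_off', 'tcp_to_grasp']
```

```bash
python3 -m jog '[{"wz":-7},{"wz":-7},{"wz":-7},{"wz":-3}]' 1 20
```

```text
$[0]: bad value
```

View pics/v1.png

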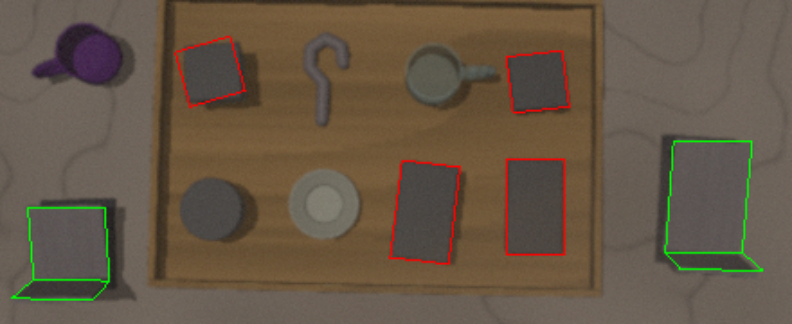

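View pics/v2.png

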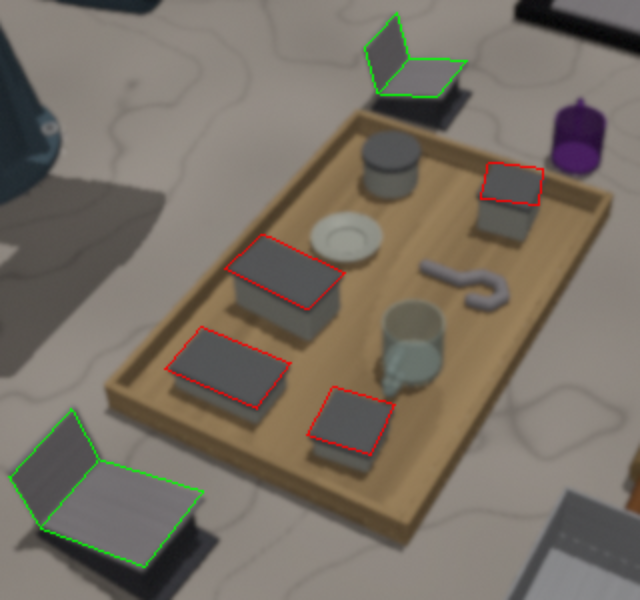

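```bash
python3 -m jog '[{"dx":0.033,"dy":-0.0126,"dz":-0.013},{"dx":0.033,"dy":-0.0126,"dz":-0.013},{"dx":0.033,"dy":-0.0126,"dz":-0.013},{"dx":0.033,"dy":-0.0126,"dz":-0.013},{"dx":0.033,"dy":-0.0126,"dz":-0.013},{"dx":0.033,"dy":-0.0126,"dz":-0.013},{"wz":6},{"wz":6},{"wz":6},{"wz":6},{"dx":0}]' 1 20
python3 -c "
from workcell import *
import numpy as np
s=get_state();print(s['tool_pos'],np.round(s['ee_rot'],3))"
```

```text
[ 0.23437563 -0.52510963  0.20853151] [[ 0.913  0.408  0.   ]
 [ 0.408 -0.913 -0.   ]
 [ 0.     0.    -1.   ]]$[0]: bad value
```

```bash
python3 -m jog '[{"dx":0.033,"dy":-0.0126,"dz":-0.013,"wx":0,"wy":0,"wz":4}]' ; python3 -m jog '[{"dx":0.033,"dy":-0.0126,"dz":-0.013}]'; python3 -m jog '[{"dx":0.033,"dy":-0.0126,"dz":-0.013,"wx":0,"wy":0,"wz":4}]' 1.0
```

```text
time_s: 1.28
tool_pos: [0.256, -0.5017, 0.2191]
ee_rot: [[0.941, 0.339, -0.003], [0.339, -0.941, 0.002], [-0.002, -0.003, -1.0]]
force: [0.1, -0.9, 0.4]
gripper_width: 0.998
time_s: 1.37
tool_pos: [0.2823, -0.4782, 0.2317]
ee_rot: [[0.964, 0.266, -0.003], [0.266, -0.964, 0.004], [-0.002, -0.005, -1.0]]
force: [0.4, 0.1, 0.2]
gripper_width: 0.998$[0]: bad value
```

```bash
python3 -m jog '[{"dx":0,"dy":0,"dz":-0.02,"wx":0,"wy":0,"wz":6},{"dx":0,"dy":0,"dz":-0.02,"wx":0,"wy":0,"wz":6},{"dx":0,"dy":0,"dz":-0.02,"wx":0,"wy":0,"wz":4},{"dx":0.03,"dy":-0.03,"dz":-0.01,"wx":0,"wy":0,"wz":0},{"dx":0.03,"dy":-0.03,"dz":-0.01,"wx":0,"wy":0,"wz":0},{"dx":0.03,"dy":-0.03,"dz":0,"wx":0,"wy":0,"wz":0},{"dx":0.03,"dy":-0.03,"dz":0,"wx":0,"wy":0,"wz":0},{"dx":0.01,"dy":-0.03,"dz":0,"wx":0,"wy":0,"wz":0},{"dx":0,"dy":0,"dz":0,"wx":0,"wy":0,"wz":0},{"dx":0,"dy":0,"dz":0,"wx":0,"wy":0,"wz":0}]' 1.0 20
python3 - <<'E'
from workcell import *
import cv2,pickle
f=grab_frame("wrist");pickle.dump(f,open("w1.pkl","wb"));cv2.imwrite("pics/w1.png",f["img"][:,:,::-1]);print(f["xyz"],f["attitude"],f["K"],f["k1"])
E
```

```text
time_s: 2.2
tool_pos: [0.4226, -0.326, 0.3193]
ee_rot: [[1.0, -0.027, 0.003], [-0.027, -1.0, 0.0], [0.003, -0.0, -1.0]]
force: [-0.3, -0.2, -0.2]
gripper_width: 0.999
[ 0.50548052 -0.32835248  0.49487703] [[-2.63867776e-02 -9.49491517e-01 -3.12681302e-01]
 [-9.99651808e-01  2.50653061e-02  8.24575802e-03]
 [ 8.17525802e-06  3.12790008e-01 -9.49822305e-01]] [[360.59712304   0.         326.01337377]
 [  0.         360.59712304 235.36374576]
 [  0.           0.           1.        ]] -0.013958268632230557
```

View pics/w1.png

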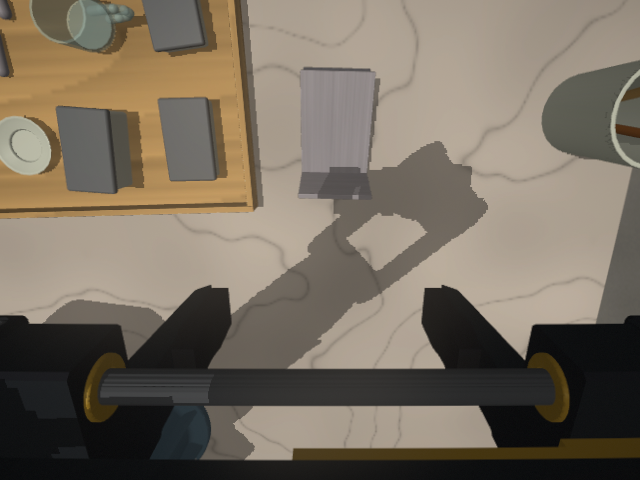

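```bash
python3 - <<'E'
import cv2
i=cv2.imread("pics/w1.png");cv2.imwrite("pics/w1c.png",cv2.resize(i[60:210,285:390],None,fx=4,fy=4,interpolation=cv2.INTER_CUBIC))
E
```

```text
(no output)
```

View pics/w1c.png

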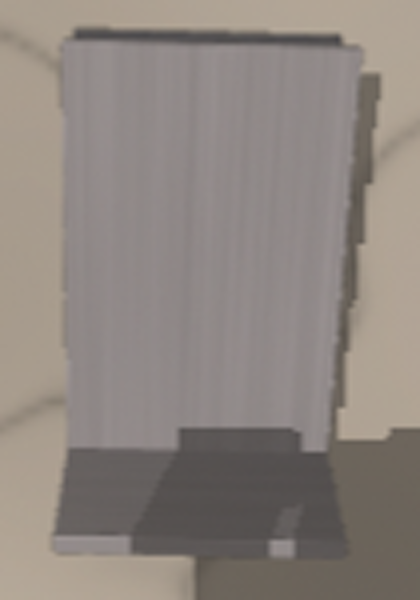

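```bash
python3 - <<'E'
from h import *
import pickle
W=pickle.load(open("w1.pkl","rb"));T,S=pickle.load(open("f0.pkl","rb"))
px=lambda a:(np.array(a)+.5)/4-.5+[285,60]
P=np.array([[.12,.042,0],[.12,-.042,0],[0,.042,0],[0,-.042,0],[0,.042,.064],[0,-.042,.064]])
uv=px([(65,40),(361,47),(68,449),(330,452),(55,537),(343,543)])
p,e=fitledge([(W,P,uv)],[.437,-.338,0.]);print("long ledge",np.round(p,4),np.round(e,1))
for n,b,L,H,p0 in [("ld",(58,106,128,192),.1,.052,(.475,-.04,-.09)),("ls",(160,98,216,180),.1,.032,(.4825,-.1565,.01))]:
    m=lowsat(W,b,3);q,c=fit([(W,m)],L,H,p0);print(n,np.round(q,4),round(c,3),m.sum())
E
```

```text
long ledge [ 0.4377 -0.3369 -0.0493] [-1.1  0.2  0.9  0.4 -0.3 -0.6 -0.4  0.2 -0.6 -0.2  1.4 -0. ]
ld [ 0.4754 -0.0421 -0.0683] 0.131 5484
ls [ 0.4826 -0.158  -0.0161] 0.132 4204
```

```bash
cat > to.py <<'E'
# python3 to.py w x y z yaw | python3 to.py l|s X Y Z (in ledge frame)  -> remaining tool-axis shift (m) and turn (deg)
import sys;from workcell import *;from h import *
LED={"l":(.4377,-.3369,-.0493),"s":(.3936,.3356,.0179)}
def ledger(k):
    import json,os
    return json.load(open("led.json"))[k] if os.path.exists("led.json") else LED[k]
a=sys.argv;v=[float(t) for t in a[2:]];F=np.diag([1.,-1,-1])
if a[1]=="w": p=np.array(v[:3]);M=R.from_euler("z",v[3]).as_matrix()@F
else:
    k=ledger(a[1]);p=ledgepts(k,v[:3])[0];M=ledge(k)@F
s=get_state();Q=s["ee_rot"];d=Q.T@(p-s["tool_pos"]);w=R.from_matrix(Q.T@M).as_rotvec(degrees=True)
print("t",round(s["time_s"],2),"pos",np.round(s["tool_pos"],4),"shift",np.round(d,4),"turn",np.round(w,2),"F",np.round(s["force"],1),"g",round(s["gripper_width"],3))
if a[1]!="w": print("in ledge:",np.round(ledge(k).T@(s["tool_pos"]-[k[0],k[1],.03]),4))
E
python3 -m jog '[{"dx":0.005,"dy":-0.032,"dz":0.005,"wx":0,"wy":0,"wz":0},{"dx":0.005,"dy":-0.032,"dz":0.01,"wx":0,"wy":0,"wz":0},{"dx":0.005,"dy":-0.032,"dz":0.01,"wx":0,"wy":0,"wz":0},{"dx":0.005,"dy":-0.032,"dz":0.01,"wx":0,"wy":0,"wz":0},{"dx":0.005,"dy":-0.032,"dz":0.01,"wx":0,"wy":0,"wz":0},{"dx":0.005,"dy":-0.032,"dz":0.01,"wx":0,"wy":0,"wz":0},{"dx":0.005,"dy":-0.032,"dz":0.01,"wx":0,"wy":0,"wz":0},{"dx":0.005,"dy":-0.032,"dz":0.01,"wx":0,"wy":0,"wz":0},{"dx":0.004,"dy":-0.028,"dz":0.01,"wx":0,"wy":0,"wz":3},{"dx":0,"dy":0,"dz":0,"wx":0,"wy":0,"wz":0},{"dx":0,"dy":0,"dz":0,"wx":0,"wy":0,"wz":0}]' 1.0 20 >/dev/null; python3 to.py w .475 -.041 .12 -.085
python3 - <<'E'
from workcell import *
from h import *
import pickle
f=grab_frame("wrist");pickle.dump(f,open("w2.pkl","wb"));im=f["img"].copy()
for p,L,H in [((.475,-.041,-.085),.1,.052),((.4826,-.157,.0),.1,.032),((.616,.186,.06),.06,.052),((.615,-.157,.06),.06,.032)]:
    cv2.polylines(im,[np.round(proj(f,box(p,L,H))*16).astype(int)[[4,5,7,6]]],True,(255,0,0),1,0,4)
cv2.imwrite("pics/w2.png",im[:,:,::-1])
E
```

```text
t 3.17 pos [ 0.4743 -0.0489  0.2287] shift [-0.0003 -0.0084  0.1087] turn [ 0.27 -0.09 -1.18] F [-0.2 -0.8  0.1] g 1.004
```

View pics/w2.png

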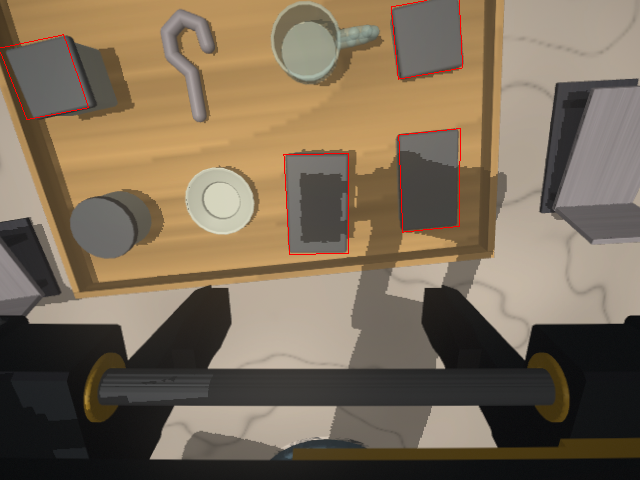

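```bash
python3 -m jog '[{"dx":0,"dy":-0.008,"dz":0.02,"wx":0.3,"wy":0,"wz":-1.2},{"dx":0,"dy":0,"dz":0.04,"wx":0,"wy":0,"wz":0},{"dx":0,"dy":0,"dz":0.04,"wx":0,"wy":0,"wz":0},{"dx":0,"dy":0,"dz":0,"wx":0,"wy":0,"wz":0}]' >/dev/null; python3 to.py w .475 -.041 .022 -.085
```

```text
t 3.55 pos [ 0.4795 -0.0497  0.1309] shift [-0.0066 -0.0087  0.1088] turn [ 0.21 -0.71 -0.3 ] F [-1.9  0.4 -0. ] g 1.002
```

```bash
python3 -m jog '[{"dx":-0.006,"dy":-0.009,"dz":0.0,"wx":0,"wy":-0.5,"wz":-0.3},{"dx":0,"dy":0,"dz":0,"wx":0,"wy":0,"wz":0},{"dx":0,"dy":0,"dz":0,"wx":0,"wy":0,"wz":0}]' >/dev/null; python3 to.py w .475 -.041 .022 -.085
```

```text
t 3.8 pos [ 0.4747 -0.0435  0.1339] shift [-0.0003 -0.0031  0.1119] turn [ 0.26 -0.17 -0.26] F [ 0.9 -0.2  1.3] g 1.004
```

```bash
python3 -m jog '[{"dx":0,"dy":-0.003,"dz":0.02,"wx":0,"wy":0,"wz":0},{"dx":0,"dy":-0.001,"dz":0.02,"wx":0,"wy":0,"wz":0},{"dx":0,"dy":0,"dz":0.02,"wx":0,"wy":0,"wz":0},{"dx":0,"dy":0,"dz":0.02,"wx":0,"wy":0,"wz":0},{"dx":0,"dy":0,"dz":0.015,"wx":0,"wy":0,"wz":0},{"dx":0,"dy":0,"dz":0.01,"wx":0,"wy":0,"wz":0},{"dx":0,"dy":0,"dz":0,"wx":0,"wy":0,"wz":0},{"dx":0,"dy":0,"dz":0,"wx":0,"wy":0,"wz":0}]' >/dev/null; python3 to.py w .475 -.041 .022 -.085
```

```text
t 4.47 pos [ 0.4923 -0.0471  0.0447] shift [-0.0186 -0.0048  0.022 ] turn [ 0.78 -2.09 -0.24] F [-0.1  0.4 -0.6] g 1.002
```

```bash
python3 -m jog '[{"dx":-0.01,"dy":-0.004,"dz":0.005,"wx":0.5,"wy":-1.5,"wz":0},{"dx":-0.008,"dy":-0.002,"dz":0.008,"wx":0.3,"wy":-0.8,"wz":0},{"dx":-0.003,"dy":0,"dz":0.008,"wx":0,"wy":0,"wz":0},{"dx":0,"dy":0,"dz":0,"wx":0,"wy":0,"wz":0},{"dx":0,"dy":0,"dz":0,"wx":0,"wy":0,"wz":0}]' >/dev/null; python3 to.py w .475 -.041 .022 -.085
```

```text
t 4.88 pos [ 0.4734 -0.0396  0.0256] shift [0.0017 0.0012 0.0036] turn [-0.01  0.05 -0.22] F [0.4 0.3 0.1] g 0.998
```

```bash
python3 -m jog '[{"dx":0.001,"dy":0.001,"dz":0.003,"wx":0,"wy":0,"wz":0},{"dx":0,"dy":0,"dz":0,"wx":0,"wy":0,"wz":0},{"dx":0,"dy":0,"dz":0,"wx":0,"wy":0,"wz":0},{"dx":0,"dy":0,"dz":0,"wx":0,"wy":0,"wz":0},{"dx":0,"dy":0,"dz":0,"wx":0,"wy":0,"wz":0},{"dx":0,"dy":0,"dz":0,"wx":0,"wy":0,"wz":0}]' 0.0 30 >/dev/null; python3 to.py w .475 -.041 .022 -.085
python3 -m jog '[{"dx":0,"dy":0,"dz":-0.02,"wx":0,"wy":0,"wz":0},{"dx":0.002,"dy":0,"dz":-0.02,"wx":0,"wy":0,"wz":0},{"dx":0.002,"dy":0,"dz":-0.02,"wx":0,"wy":0,"wz":0},{"dx":0.002,"dy":0,"dz":-0.025,"wx":0,"wy":0,"wz":0},{"dx":0.002,"dy":0,"dz":-0.03,"wx":0,"wy":0,"wz":0},{"dx":0.002,"dy":0,"dz":-0.03,"wx":0,"wy":0,"wz":0},{"dx":0,"dy":0,"dz":-0.03,"wx":0,"wy":0,"wz":0},{"dx":0,"dy":0,"dz":-0.02,"wx":0,"wy":0,"wz":0},{"dx":0,"dy":0,"dz":0,"wx":0,"wy":0,"wz":0}]' >/dev/null; python3 to.py w .475 -.041 .2 -.085;python3 to.py l .055 0 .12
```

```text
t 5.38 pos [ 0.4746 -0.0409  0.0225] shift [0.0004 0.0001 0.0005] turn [-0.01  0.03 -0.22] F [-0.  -0.7 -1.3] g 0.674
t 6.13 pos [ 0.4793 -0.0399  0.2199] shift [-0.0039  0.0015  0.02  ] turn [-0.23  0.93 -0.22] F [ 1.5 -0.3 -3. ] g 0.677
t 6.13 pos [ 0.4793 -0.0399  0.2199] shift [0.0082 0.2988 0.0585] turn [ 0.05 15.82 -2.29] F [ 1.5 -0.3 -3. ] g 0.677
in ledge: [0.0749 0.2987 0.1766]
```

```bash
python3 -m jog '[{"dx":0,"dy":0.02,"dz":0,"wx":0,"wy":0,"wz":0},{"dx":0,"dy":0.035,"dz":0,"wx":0,"wy":0,"wz":0},{"dx":0,"dy":0.035,"dz":0,"wx":0,"wy":0,"wz":0},{"dx":0,"dy":0.035,"dz":0,"wx":0,"wy":2,"wz":0},{"dx":0,"dy":0.035,"dz":0,"wx":0,"wy":2,"wz":-0.5},{"dx":0,"dy":0.035,"dz":0,"wx":0,"wy":2,"wz":-0.5},{"dx":0,"dy":0.035,"dz":0,"wx":0,"wy":2,"wz":-0.5},{"dx":0,"dy":0.03,"dz":0,"wx":0,"wy":2,"wz":-0.5},{"dx":0,"dy":0.02,"dz":0,"wx":0,"wy":2,"wz":0},{"dx":0,"dy":0.01,"dz":0,"wx":0,"wy":2,"wz":0},{"dx":0,"dy":0,"dz":0,"wx":0,"wy":0,"wz":0},{"dx":0,"dy":0,"dz":0,"wx":0,"wy":0,"wz":0}]' >/dev/null; python3 to.py l .055 0 .12
```

```text
t 7.13 pos [ 0.4476 -0.3353  0.1965] shift [0.0042 0.0027 0.0383] turn [-0.82  2.2  -0.3 ] F [-0.8  0.8 -3.5] g 0.677
in ledge: [0.0523 0.0021 0.1584]
```

```bash
python3 -m jog '[{"dx":0.006,"dy":0.002,"dz":0.01,"wx":-0.8,"wy":2.2,"wz":-0.3},{"dx":0,"dy":0,"dz":0.025,"wx":0,"wy":0,"wz":0},{"dx":-0.001,"dy":0,"dz":0.025,"wx":0,"wy":0,"wz":0},{"dx":-0.001,"dy":0,"dz":0.025,"wx":0,"wy":0,"wz":0},{"dx":-0.001,"dy":0,"dz":0.02,"wx":0,"wy":0,"wz":0},{"dx":0,"dy":0,"dz":0.01,"wx":0,"wy":0,"wz":0},{"dx":0,"dy":0,"dz":0,"wx":0,"wy":0,"wz":0},{"dx":0,"dy":0,"dz":0,"wx":0,"wy":0,"wz":0}]' >/dev/null; python3 to.py l .056 0 .0143
```

```text
t 7.8 pos [ 0.4805 -0.3277  0.0758] shift [0.0034 0.0115 0.0189] turn [-0.52  0.59  0.34] F [ 0.8 -0.4 -2.6] g 0.673
in ledge: [0.0527 0.0113 0.0334]
```

```bash
python3 -m jog '[{"dx":0.004,"dy":0.011,"dz":0,"wx":-0.5,"wy":0.6,"wz":0.3},{"dx":0,"dy":0.003,"dz":0.0,"wx":0,"wy":0,"wz":0},{"dx":0,"dy":0,"dz":0,"wx":0,"wy":0,"wz":0}]' >/dev/null; python3 to.py l .056 0 .0143
python3 - <<'E'
from workcell import *
from h import *
import pickle
f=grab_frame("scene");pickle.dump(f,open("s2.pkl","wb"));im=f["img"].copy()
for Q in ([[0,-.042,0],[0,.042,0],[.12,.042,0],[.12,-.042,0]],[[0,-.042,0],[0,.042,0],[0,.042,.064],[0,-.042,.064]]):
    cv2.polylines(im,[np.round(proj(f,ledgepts((.4377,-.3369,-.0493),np.array(Q)))*16).astype(int)],True,(0,255,0),1,0,4)
cv2.imwrite("pics/s2.png",cv2.resize(im[240:440,100:340],None,fx=3,fy=3,interpolation=cv2.INTER_CUBIC)[:,:,::-1])
E
```

```text
t 8.05 pos [ 0.4854 -0.3433  0.0794] shift [-0.0031 -0.0041  0.0211] turn [ 0.14 -0.17  0.15] F [-0.3  0.1 -3.8] g 0.676
in ledge: [ 0.0591 -0.004   0.0354]
```

View pics/s2.png

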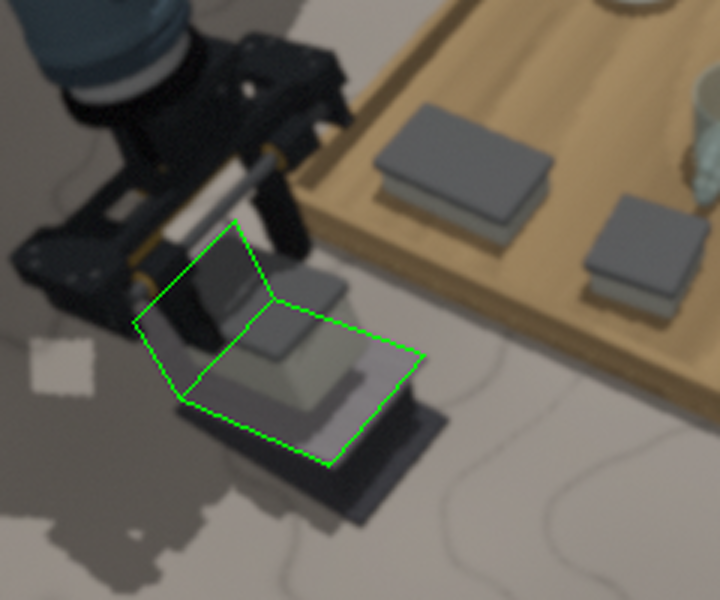

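```bash
python3 -m jog '[{"dx":-0.002,"dy":-0.003,"dz":0.006,"wx":0,"wy":0,"wz":0},{"dx":0,"dy":0,"dz":0.006,"wx":0,"wy":0,"wz":0},{"dx":0,"dy":0,"dz":0.005,"wx":0,"wy":0,"wz":0},{"dx":0,"dy":0,"dz":0,"wx":0,"wy":0,"wz":0},{"dx":0,"dy":0,"dz":0,"wx":0,"wy":0,"wz":0}]' >/dev/null; python3 to.py l .056 0 .0143
```

```text
t 8.52 pos [ 0.489  -0.3424  0.0636] shift [-0.0024 -0.003   0.0049] turn [ 0.38 -0.36  0.11] F [-0.  -0.7 -3. ] g 0.676
in ledge: [ 0.0584 -0.0029  0.0192]
```

```bash
python3 -m jog '[{"dx":-0.003,"dy":-0.003,"dz":0.002,"wx":0.3,"wy":-0.3,"wz":0},{"dx":-0.002,"dy":0,"dz":0.003,"wx":0,"wy":0,"wz":0},{"dx":0,"dy":0,"dz":0.002,"wx":0,"wy":0,"wz":0},{"dx":0,"dy":0,"dz":0,"wx":0,"wy":0,"wz":0},{"dx":0,"dy":0,"dz":0,"wx":0,"wy":0,"wz":0}]' >/dev/null; python3 to.py l .056 0 .0143
```

```text
t 8.93 pos [ 0.4861 -0.3394  0.0591] shift [ 0.0017 -0.0001  0.0014] turn [ 0.06 -0.08  0.23] F [ 0.  -0.9 -3.1] g 0.676
in ledge: [ 0.0543 -0.0001  0.0157]
```

```bash
python3 -m jog '[{"dx":-0.002,"dy":0,"dz":0.001,"wx":0,"wy":0,"wz":0},{"dx":-0.001,"dy":0,"dz":0.001,"wx":0,"wy":0,"wz":0},{"dx":0,"dy":0,"dz":0,"wx":0,"wy":0,"wz":0}]' >/dev/null; python3 to.py l .051 0 .0143;python3 -m jog '[{"dx":-0.002,"dy":0,"dz":0.001,"wx":0,"wy":0,"wz":0},{"dx":0,"dy":0,"dz":0,"wx":0,"wy":0,"wz":0}]' >/dev/null; python3 to.py l .051 0 .0143
```

```text
t 9.18 pos [ 0.4844 -0.3396  0.0576] shift [-0.0013 -0.0004  0.0004] turn [ 0.08 -0.21  0.24] F [-0.9  0.  -1.9] g 0.677
in ledge: [ 0.0523 -0.0004  0.0147]
t 9.35 pos [ 0.4842 -0.34    0.0576] shift [-0.0011 -0.0008  0.0004] turn [ 0.13 -0.42  0.22] F [ 0.4  0.2 -3.9] g 0.674
in ledge: [ 0.0521 -0.0008  0.0147]
```

```bash
python3 -m jog '[{"dx":-0.001,"dy":-0.001,"dz":0.002,"wx":0,"wy":0,"wz":0},{"dx":0,"dy":0,"dz":0.001,"wx":0,"wy":0,"wz":0},{"dx":0,"dy":0,"dz":0,"wx":0,"wy":0,"wz":0}]' >/dev/null; python3 to.py l .051 0 .0143
```

```text
t 9.6 pos [ 0.4843 -0.3403  0.0575] shift [-0.0012 -0.0011  0.0003] turn [ 0.23 -0.49  0.28] F [ 0.2  0.5 -2.4] g 0.674
in ledge: [ 0.0522 -0.0011  0.0146]
```

```bash
python3 -m jog '[{"dx":-0.001,"dy":-0.001,"dz":0.002,"wx":0,"wy":0,"wz":0},{"dx":0,"dy":0,"dz":0.001,"wx":0,"wy":0,"wz":0},{"dx":0,"dy":0,"dz":0,"wx":0,"wy":0,"wz":0}]' >/dev/null; python3 to.py l .051 0 .0143
```

```text
t 9.85 pos [ 0.4843 -0.3405  0.0575] shift [-0.0013 -0.0013  0.0002] turn [ 0.33 -0.57  0.33] F [-0.4  1.  -2.7] g 0.676
in ledge: [ 0.0523 -0.0013  0.0146]
```

```bash
python3 -m jog '[{"dx":-0.004,"dy":-0.001,"dz":0.004,"wx":0.2,"wy":-0.5,"wz":0},{"dx":0,"dy":0,"dz":0,"wx":0,"wy":0,"wz":0}]' >/dev/null; python3 to.py l .051 0 .0143
```

```text
t 10.02 pos [ 0.4847 -0.3411  0.057 ] shift [-0.0016 -0.0019 -0.0003] turn [ 0.31 -0.47  0.34] F [ 0.7 -0.5 -3.6] g 0.677
in ledge: [ 0.0526 -0.0019  0.014 ]
```

```bash
python3 -m jog '[{"dx":-0.003,"dy":-0.002,"dz":0.001,"wx":0.3,"wy":-0.5,"wz":0.3},{"dx":-0.003,"dy":-0.002,"dz":0.001,"wx":0,"wy":0,"wz":0},{"dx":-0.003,"dy":-0.001,"dz":0.001,"wx":0,"wy":0,"wz":0}]' ; python3 to.py l .051 0 .0143
```

```text
time_s: 10.27
tool_pos: [0.4824, -0.3398, 0.0558]
ee_rot: [[0.962, -0.052, 0.267], [-0.048, -0.999, -0.022], [0.267, 0.008, -0.964]]
force: [11.8, 2.9, 7.8]
gripper_width: 0.673
t 10.27 pos [ 0.4824 -0.3398  0.0558] shift [ 0.0011 -0.0007 -0.0009] turn [ 0.49 -0.61 -0.01] F [11.8  2.9  7.8] g 0.673
in ledge: [ 0.0499 -0.0007  0.0134]
```

```bash
python3 -m jog '[{"dx":0,"dy":0,"dz":0,"wx":0,"wy":0,"wz":0},{"dx":0,"dy":0,"dz":0,"wx":0,"wy":0,"wz":0},{"dx":0,"dy":0,"dz":0,"wx":0,"wy":0,"wz":0},{"dx":0,"dy":0,"dz":0,"wx":0,"wy":0,"wz":0}]' 1.0 >/dev/null;python3 to.py l .051 0 .0143; python3 -m jog '[{"dx":0,"dy":0,"dz":-0.02,"wx":0,"wy":0,"wz":0},{"dx":0,"dy":0,"dz":-0.03,"wx":0,"wy":0,"wz":0},{"dx":0,"dy":0,"dz":-0.04,"wx":0,"wy":0,"wz":0},{"dx":0,"dy":0,"dz":-0.04,"wx":0,"wy":0,"wz":0},{"dx":0,"dy":0,"dz":-0.04,"wx":0,"wy":0,"wz":0},{"dx":0,"dy":-0.02,"dz":-0.02,"wx":0,"wy":-4,"wz":0},{"dx":0,"dy":-0.03,"dz":0,"wx":0,"wy":-4,"wz":0},{"dx":0,"dy":-0.03,"dz":0,"wx":0,"wy":-4,"wz":0},{"dx":0,"dy":-0.03,"dz":0,"wx":0,"wy":-3,"wz":0},{"dx":0,"dy":-0.03,"dz":0,"wx":0,"wy":0,"wz":0},{"dx":0,"dy":0,"dz":0,"wx":0,"wy":0,"wz":0},{"dx":0,"dy":0,"dz":0,"wx":0,"wy":0,"wz":0}]' >/dev/null;python3 to.py w .482 -.157 .1 0
python3 - <<'E'
from workcell import *
from h import *
import pickle
f=grab_frame("wrist");pickle.dump(f,open("w3.pkl","wb"));im=f["img"].copy()
k=(.4377,-.3369,-.0493)
q=lambda z:np.array([[0,-.03,z],[0,.03,z],[.1,.03,z],[.1,-.03,z]])
for P in (q(.052),): cv2.polylines(im,[np.round(proj(f,ledgepts(k,P))*16).astype(int)],True,(0,255,0),1,0,4)
for p,L,H in [((.4826,-.157,.0),.1,.032),((.615,-.157,.06),.06,.032)]:
    cv2.polylines(im,[np.round(proj(f,box(p,L,H))*16).astype(int)[[4,5,7,6]]],True,(255,0,0),1,0,4)
cv2.imwrite("pics/w3.png",im[:,:,::-1])
E
```

```text
t 10.6 pos [ 0.482  -0.3394  0.0542] shift [ 0.0019 -0.0003 -0.0023] turn [ 0.48 -0.55 -0.03] F [0.8 1.4 2.2] g 0.956
in ledge: [ 0.0491 -0.0003  0.0119]
t 11.6 pos [ 0.4314 -0.1916  0.2403] shift [ 0.0504 -0.0383  0.1394] turn [ 0.19  0.89 -3.67] F [-0.5 -0.5 -0.5] g 0.999
```

View pics/w3.png

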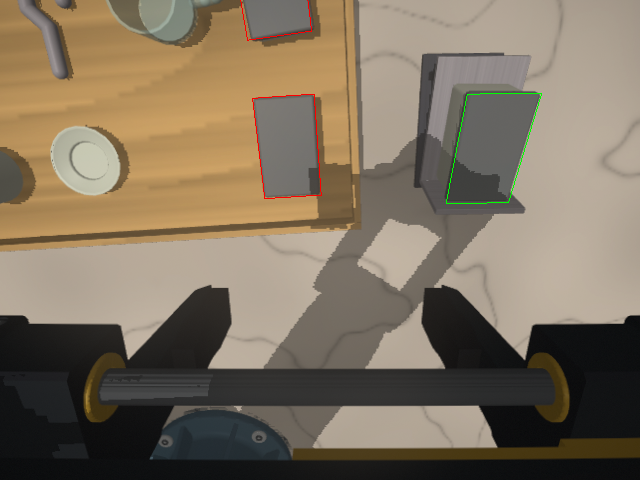

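```bash
python3 -m jog '[{"dx":0.02,"dy":-0.015,"dz":0.03,"wx":0,"wy":0.5,"wz":-2},{"dx":0.02,"dy":-0.015,"dz":0.03,"wx":0,"wy":0.4,"wz":-1.6},{"dx":0.01,"dy":-0.008,"dz":0.03,"wx":0,"wy":0,"wz":0},{"dx":-0.002,"dy":0,"dz":0.03,"wx":0,"wy":0,"wz":0},{"dx":-0.002,"dy":0,"dz":0.015,"wx":0,"wy":0,"wz":0},{"dx":0,"dy":0,"dz":0,"wx":0,"wy":0,"wz":0},{"dx":0,"dy":0,"dz":0,"wx":0,"wy":0,"wz":0}]' 0.78 30 >/dev/null;python3 to.py w .482 -.157 .014 0
```

```text
t 12.23 pos [ 0.4794 -0.1645  0.0991] shift [ 0.0022 -0.0081  0.0851] turn [ 0.41 -0.17 -0.54] F [-0.1  0.2  0.5] g 0.777
```

```bash
python3 -m jog '[{"dx":0.002,"dy":-0.008,"dz":0.003,"wx":0.4,"wy":0,"wz":-0.5},{"dx":0,"dy":-0.002,"dz":0.01,"wx":0,"wy":0,"wz":0},{"dx":-0.001,"dy":0,"dz":0.015,"wx":0,"wy":0,"wz":0},{"dx":-0.001,"dy":0,"dz":0.01,"wx":0,"wy":0,"wz":0},{"dx":0,"dy":0,"dz":0,"wx":0,"wy":0,"wz":0},{"dx":0,"dy":0,"dz":0,"wx":0,"wy":0,"wz":0}]' >/dev/null;python3 to.py w .482 -.157 .014 0
python3 - <<'E'
from workcell import *
from h import *
import pickle
f=grab_frame("wrist");m=lowsat(f,(290,0,291,1),0) if 0 else None
im=f["img"].copy()
for c,y in (((255,0,0),-.157),):
    cv2.polylines(im,[np.round(proj(f,box((.4826,y,0),.1,.032))*16).astype(int)[[4,5,7,6]]],True,c,1,0,4)
cv2.imwrite("pics/w4.png",im[:,:,::-1])
E
```

```text
t 12.73 pos [ 0.4832 -0.1583  0.0638] shift [-0.0018 -0.0015  0.0497] turn [ 0.26 -0.66 -0.23] F [-0.8  0.4  0.6] g 0.781
```

View pics/w4.png

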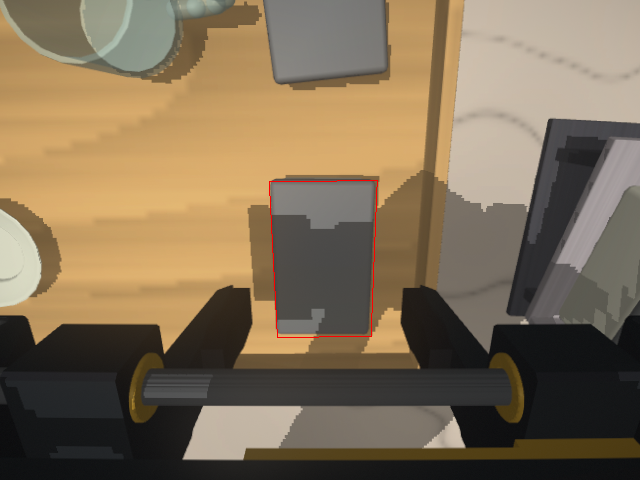

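```bash
python3 -m jog '[{"dx":-0.002,"dy":-0.002,"dz":0.008,"wx":0.2,"wy":-0.6,"wz":-0.2},{"dx":-0.001,"dy":0,"dz":0.008,"wx":0,"wy":-0.2,"wz":0},{"dx":-0.001,"dy":-0.001,"dz":0.008,"wx":0,"wy":-0.2,"wz":0},{"dx":-0.001,"dy":0,"dz":0.006,"wx":0,"wy":0,"wz":0},{"dx":0,"dy":0,"dz":0,"wx":0,"wy":0,"wz":0}]' >/dev/null;python3 to.py w .482 -.157 .014 0
```

```text
t 13.2 pos [ 0.4794 -0.1559  0.033 ] shift [0.0027 0.0011 0.019 ] turn [0.17 0.25 0.01] F [-0.8  0.2  0.2] g 0.778
```

```bash
python3 -m jog '[{"dx":0.002,"dy":0.001,"dz":0.006,"wx":0.2,"wy":0.2,"wz":0},{"dx":0,"dy":0,"dz":0.006,"wx":0,"wy":0,"wz":0},{"dx":0,"dy":0,"dz":0.006,"wx":0,"wy":0,"wz":0},{"dx":0,"dy":0,"dz":0,"wx":0,"wy":0,"wz":0},{"dx":0,"dy":0,"dz":0,"wx":0,"wy":0,"wz":0}]' >/dev/null;python3 to.py w .482 -.157 .014 0
```

```text
t 13.62 pos [ 0.4812 -0.1568  0.0123] shift [ 0.0008  0.0002 -0.0017] turn [-0.1   0.09  0.01] F [1.1 0.4 0.3] g 0.781
```

```bash
python3 -m jog '[{"dx":0,"dy":0,"dz":0,"wx":0,"wy":0,"wz":0},{"dx":0,"dy":0,"dz":0,"wx":0,"wy":0,"wz":0},{"dx":0,"dy":0,"dz":0,"wx":0,"wy":0,"wz":0},{"dx":0,"dy":0,"dz":0,"wx":0,"wy":0,"wz":0}]' 0.0 30 >/dev/null; python3 to.py w .482 -.157 .014 0
python3 -m jog '[{"dx":0,"dy":0,"dz":-0.01,"wx":0,"wy":0,"wz":0},{"dx":0.002,"dy":0,"dz":-0.02,"wx":0,"wy":0,"wz":0},{"dx":0.002,"dy":0,"dz":-0.03,"wx":0,"wy":0,"wz":0},{"dx":0.002,"dy":0,"dz":-0.04,"wx":0,"wy":0,"wz":0},{"dx":0.002,"dy":0,"dz":-0.04,"wx":0,"wy":0,"wz":0},{"dx":0.002,"dy":0,"dz":-0.04,"wx":0,"wy":0,"wz":0},{"dx":0,"dy":0,"dz":-0.03,"wx":0,"wy":0,"wz":0},{"dx":0,"dy":0,"dz":-0.02,"wx":0,"wy":0,"wz":0},{"dx":0,"dy":0,"dz":0,"wx":0,"wy":0,"wz":0},{"dx":0,"dy":0,"dz":0,"wx":0,"wy":0,"wz":0}]' >/dev/null; python3 to.py l .056 0 .13
```

```text
t 13.95 pos [ 0.4815 -0.157   0.0127] shift [ 0.0005  0.     -0.0013] turn [-0.08  0.06  0.01] F [0.5 1.1 0. ] g 0.499
t 14.78 pos [ 0.4906 -0.1561  0.2612] shift [-0.0325  0.1818  0.0912] turn [-0.36 14.78  2.83] F [-1.2 -0.4 -0.6] g 0.004
in ledge: [0.1019 0.1832 0.2122]
```

```bash
python3 - <<'E'
from workcell import *
import cv2,pickle
f=grab_frame("wrist");g=grab_frame("scene");pickle.dump((f,g),open("w5.pkl","wb"))
a=f["img"][0:300,:];b=cv2.resize(g["img"][180:420,120:460],(640,452))
cv2.imwrite("pics/w5.png",cv2.resize(cv2.vconcat([a,b]),(510,600))[:,:,::-1])
E
```

```text
(no output)
```

View pics/w5.png

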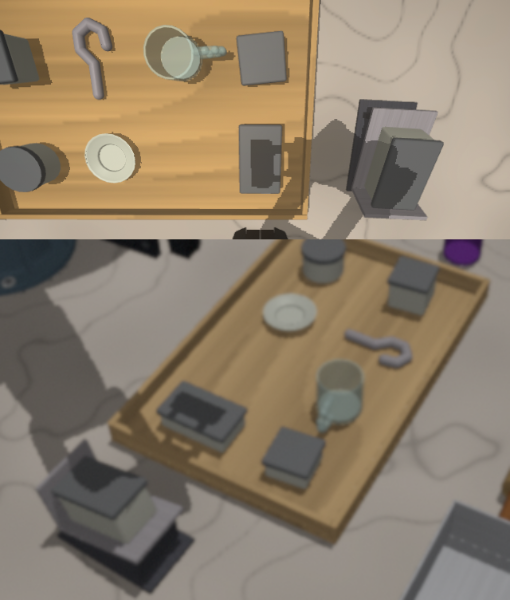

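```bash
python3 - <<'E'
from h import *
import pickle
f,g=pickle.load(open("w5.pkl","rb"));f1=pickle.load(open("w3.pkl","rb"))
for n,F in(("before",f1),("now",f)):
    uv=proj(F,box((.4826,-.157,0),.1,.032));l,t=uv.min(0);r,b=uv.max(0)
    m=lowsat(F,(l,t,r,b),8);print(n,[np.round(v,4) for v in fit([(F,m)],.1,.032,(.4826,-.157,0))])
im=f["img"].copy();cv2.polylines(im,[np.round(proj(f,box((.4826,-.157,0),.1,.032))*16).astype(int)[[4,5,7,6]]],True,(255,0,0),1,0,4)
cv2.imwrite("pics/w5c.png",cv2.resize(im[140:260,270:400],None,fx=4,fy=4)[:,:,::-1])
E
python3 to.py w .482 -.157 .12 0
```

```text
before [array([ 0.4821, -0.157 , -0.0287]), np.float64(0.079)]
now [array([ 0.4802, -0.1565, -0.0013]), np.float64(0.0779)]
t 14.88 pos [ 0.4902 -0.1559  0.2597] shift [-0.0082  0.0013  0.1397] turn [-0.06 -0.    0.02] F [-1.   0.3 -0. ] g 0.003
```

View pics/w5c.png

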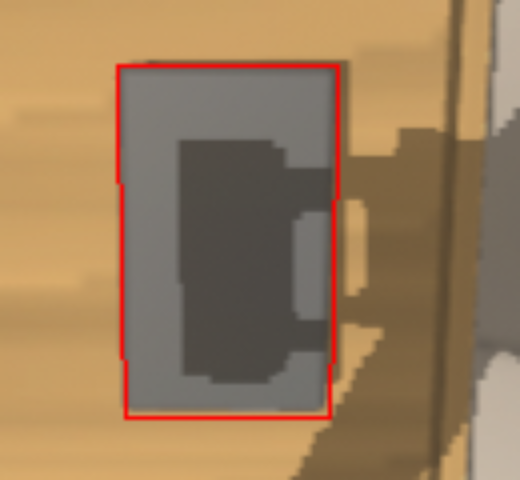

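```bash
python3 -m jog '[{"dx":-0.004,"dy":0,"dz":0.03,"wx":0,"wy":0,"wz":0},{"dx":-0.004,"dy":0,"dz":0.035,"wx":0,"wy":0,"wz":0},{"dx":-0.004,"dy":0,"dz":0.035,"wx":0,"wy":0,"wz":0},{"dx":-0.004,"dy":0,"dz":0.035,"wx":0,"wy":0,"wz":0},{"dx":-0.003,"dy":0,"dz":0.03,"wx":0,"wy":0,"wz":0},{"dx":-0.002,"dy":0,"dz":0.015,"wx":0,"wy":0,"wz":0},{"dx":0,"dy":0,"dz":0,"wx":0,"wy":0,"wz":0},{"dx":0,"dy":0,"dz":0,"wx":0,"wy":0,"wz":0}]' 0.8 30 >/dev/null;python3 to.py w .482 -.157 .014 0
```

```text
t 15.55 pos [ 0.4583 -0.1496  0.0607] shift [0.0245 0.008  0.0461] turn [-0.7   1.01 -0.  ] F [0.8 0.1 0.5] g 0.584
```

```bash
python3 -m jog '[{"dx":0.02,"dy":0.008,"dz":0,"wx":-0.5,"wy":1,"wz":0},{"dx":0.006,"dy":0.001,"dz":0,"wx":-0.2,"wy":0,"wz":0},{"dx":0.001,"dy":0,"dz":0,"wx":0,"wy":0,"wz":0},{"dx":0,"dy":0,"dz":0,"wx":0,"wy":0,"wz":0}]' 0.8 30 >/dev/null;python3 to.py w .482 -.157 .014 0
```

```text
t 15.88 pos [ 0.4852 -0.1579  0.0605] shift [-0.0031 -0.0009  0.0465] turn [-0.07  0.16  0.01] F [-1.2  0.2  1. ] g 0.798
```

```bash
python3 -m jog '[{"dx":-0.003,"dy":-0.001,"dz":0.008,"wx":0,"wy":0.2,"wz":0},{"dx":-0.001,"dy":0,"dz":0.008,"wx":0,"wy":0,"wz":0},{"dx":-0.001,"dy":0,"dz":0.008,"wx":0,"wy":0,"wz":0},{"dx":-0.001,"dy":0,"dz":0.008,"wx":0,"wy":0,"wz":0},{"dx":0,"dy":0,"dz":0.005,"wx":0,"wy":0,"wz":0},{"dx":0,"dy":0,"dz":0,"wx":0,"wy":0,"wz":0},{"dx":0,"dy":0,"dz":0,"wx":0,"wy":0,"wz":0}]' >/dev/null;python3 to.py w .482 -.157 .014 0
```

```text
t 16.47 pos [ 0.4775 -0.1561  0.0208] shift [0.0045 0.0009 0.0068] turn [-0.06 -0.06  0.04] F [ 0.2 -0.1  1.3] g 0.799
```

```bash
python3 -m jog '[{"dx":0.003,"dy":0.001,"dz":0.005,"wx":0,"wy":0,"wz":0},{"dx":0.001,"dy":0,"dz":0.002,"wx":0,"wy":0,"wz":0},{"dx":0,"dy":0,"dz":0,"wx":0,"wy":0,"wz":0},{"dx":0,"dy":0,"dz":0,"wx":0,"wy":0,"wz":0},{"dx":0,"dy":0,"dz":0,"wx":0,"wy":0,"wz":0}]' 0.0 30 >/dev/null;python3 to.py w .482 -.157 .014 0;
python3 - <<'E'
from workcell import *
import cv2
f=grab_frame("wrist");g=grab_frame("scene")
b=cv2.resize(g["img"][220:370,180:380],(640,480))
cv2.imwrite("pics/w6.png",cv2.resize(cv2.vconcat([f["img"],b]),(400,600))[:,:,::-1])
E
python3 to.py w .482 -.157 .014 0
```

```text
t 16.88 pos [ 0.4825 -0.1576  0.0132] shift [-0.0005 -0.0006 -0.0008] turn [-0.04 -0.09  0.03] F [-0.  -0.5  0.1] g 0.446
t 16.98 pos [ 0.4824 -0.1576  0.0133] shift [-0.0004 -0.0006 -0.0007] turn [-0.04 -0.09  0.03] F [-0.5 -0.1 -0.2] g 0.352
```

View pics/w6.png

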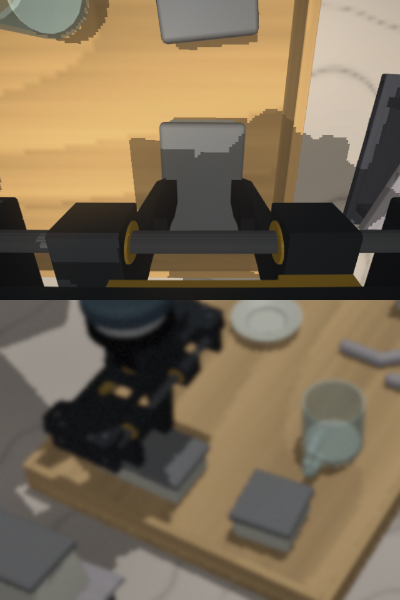

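The fingers closed over the lid without touching it. Their tips show in the wrist image at v≈288; at the reported TCP height they'd show at about 264. So the real tips sit about 28 mm above the reported TCP. I'll reopen and feel my way lower.

```bash
python3 -m jog '[{"dx":0,"dy":0,"dz":0,"wx":0,"wy":0,"wz":0},{"dx":0,"dy":0,"dz":0,"wx":0,"wy":0,"wz":0},{"dx":0,"dy":0,"dz":0,"wx":0,"wy":0,"wz":0},{"dx":0,"dy":0,"dz":0,"wx":0,"wy":0,"wz":0},{"dx":0,"dy":0,"dz":0,"wx":0,"wy":0,"wz":0},{"dx":0,"dy":0,"dz":0,"wx":0,"wy":0,"wz":0},{"dx":0,"dy":0,"dz":0,"wx":0,"wy":0,"wz":0}]' 0.8 30 >/dev/null;python3 -m jog '[{"dx":0,"dy":-0.001,"dz":0.005,"wx":0,"wy":0,"wz":0},{"dx":0,"dy":0,"dz":0.002,"wx":0,"wy":0,"wz":0},{"dx":0,"dy":0,"dz":0,"wx":0,"wy":0,"wz":0}]' >/dev/null;python3 to.py w .482 -.157 -.006 0
```

```text
t 17.82 pos [ 0.483  -0.1568  0.0065] shift [-0.001   0.0002  0.0125] turn [ 0.01 -0.18  0.03] F [-0.5  0.  -0.1] g 0.803
```

```bash
python3 -m jog '[{"dx":-0.001,"dy":0,"dz":0.006,"wx":0,"wy":0,"wz":0},{"dx":0,"dy":0,"dz":0.005,"wx":0,"wy":0,"wz":0},{"dx":0,"dy":0,"dz":0.001,"wx":0,"wy":0,"wz":0},{"dx":0,"dy":0,"dz":0,"wx":0,"wy":0,"wz":0}]' >/dev/null;python3 to.py w .482 -.157 -.006 0;python3 -m jog '[{"dx":0,"dy":0,"dz":0,"wx":0,"wy":0,"wz":0},{"dx":0,"dy":0,"dz":0,"wx":0,"wy":0,"wz":0},{"dx":0,"dy":0,"dz":0,"wx":0,"wy":0,"wz":0},{"dx":0,"dy":0,"dz":0,"wx":0,"wy":0,"wz":0}]' 0.0 30 >/dev/null;python3 to.py w .482 -.157 -.006 0
```

```text
t 18.15 pos [ 0.4814 -0.1564 -0.0075] shift [ 0.0006  0.0006 -0.0015] turn [-0.02 -0.12  0.04] F [-0.6 -0.2 -0.4] g 0.8
t 18.48 pos [ 0.481  -0.1563 -0.0079] shift [ 0.001   0.0007 -0.0019] turn [-0.05 -0.07  0.03] F [ 0.3  0.5 -2.1] g 0.683
```

```bash
python3 -m jog '[{"dx":0,"dy":0,"dz":-0.01,"wx":0,"wy":0,"wz":0},{"dx":0.002,"dy":0,"dz":-0.02,"wx":0,"wy":0,"wz":0},{"dx":0.002,"dy":0,"dz":-0.03,"wx":0,"wy":0,"wz":0},{"dx":0.002,"dy":0,"dz":-0.04,"wx":0,"wy":0,"wz":0},{"dx":0.002,"dy":0,"dz":-0.04,"wx":0,"wy":0,"wz":0},{"dx":0.002,"dy":0,"dz":-0.04,"wx":0,"wy":0,"wz":0},{"dx":0,"dy":0,"dz":-0.03,"wx":0,"wy":0,"wz":0},{"dx":0,"dy":0,"dz":-0.02,"wx":0,"wy":0,"wz":0},{"dx":0,"dy":0,"dz":0,"wx":0,"wy":0,"wz":0}]' >/dev/null; python3 to.py l .056 0 .1
```

```text
t 19.23 pos [ 0.4871 -0.1539  0.2348] shift [-0.0206  0.1849  0.0929] turn [-0.67 15.23  2.81] F [ 0.6 -0.  -1.9] g 0.678
in ledge: [0.0916 0.1852 0.1876]
```

```bash
python3 -m jog '[{"dx":0,"dy":0.02,"dz":0,"wx":0,"wy":2,"wz":0.5},{"dx":0,"dy":0.03,"dz":0,"wx":0,"wy":2,"wz":0.5},{"dx":0,"dy":0.035,"dz":0,"wx":0,"wy":2,"wz":0.5},{"dx":0,"dy":0.035,"dz":0,"wx":0,"wy":2,"wz":0.5},{"dx":0,"dy":0.03,"dz":0,"wx":0,"wy":2,"wz":0.5},{"dx":0,"dy":0.02,"dz":0,"wx":0,"wy":2,"wz":0},{"dx":0,"dy":0.01,"dz":0,"wx":0,"wy":2,"wz":0},{"dx":0,"dy":0,"dz":0,"wx":0,"wy":0,"wz":0},{"dx":0,"dy":0,"dz":0,"wx":0,"wy":0,"wz":0}]' >/dev/null; python3 to.py l .056 0 .1
```

```text
t 19.98 pos [ 0.4788 -0.3362  0.2255] shift [-0.0325  0.0039  0.0789] turn [-0.95  1.    0.16] F [-0.3  0.1 -2. ] g 0.679
in ledge: [0.0899 0.0027 0.1784]
```

```bash
python3 -m jog '[{"dx":-0.012,"dy":0.004,"dz":0.01,"wx":-0.9,"wy":0.5,"wz":0},{"dx":-0.012,"dy":0,"dz":0.02,"wx":0,"wy":0.5,"wz":0},{"dx":-0.006,"dy":0.001,"dz":0.02,"wx":0,"wy":0,"wz":0},{"dx":-0.001,"dy":0.001,"dz":0.015,"wx":0,"wy":0,"wz":0},{"dx":-0.001,"dy":0.001,"dz":0.01,"wx":0,"wy":0,"wz":0},{"dx":0,"dy":0,"dz":0.01,"wx":0,"wy":0,"wz":0},{"dx":0,"dy":0,"dz":0,"wx":0,"wy":0,"wz":0},{"dx":0,"dy":0,"dz":0,"wx":0,"wy":0,"wz":0}]' >/dev/null; python3 to.py l .056 0 .05
```

```text
t 20.65 pos [ 0.4695 -0.333   0.1283] shift [0.0005 0.0057 0.0368] turn [-0.45  0.48  0.54] F [ 0.1  0.5 -2. ] g 0.68
in ledge: [0.0557 0.0054 0.0869]
```

```bash
python3 -m jog '[{"dx":0.001,"dy":0.006,"dz":0.008,"wx":-0.5,"wy":0.5,"wz":0.5},{"dx":0,"dy":0.001,"dz":0.01,"wx":0,"wy":0,"wz":0},{"dx":0,"dy":0.001,"dz":0.01,"wx":0,"wy":0,"wz":0},{"dx":0,"dy":0,"dz":0.007,"wx":0,"wy":0,"wz":0},{"dx":0,"dy":0,"dz":0,"wx":0,"wy":0,"wz":0},{"dx":0,"dy":0,"dz":0,"wx":0,"wy":0,"wz":0}]' >/dev/null; python3 to.py l .055 0 .0361
```

```text
t 21.15 pos [ 0.4822 -0.3422  0.0956] shift [-0.0051 -0.0031  0.0158] turn [ 0.18 -0.16  0.25] F [ 0.3 -0.  -1.2] g 0.676
in ledge: [ 0.0601 -0.0031  0.0519]
```

```bash
python3 -m jog '[{"dx":-0.003,"dy":-0.003,"dz":0.005,"wx":0.2,"wy":-0.2,"wz":0.2},{"dx":-0.002,"dy":0,"dz":0.005,"wx":0,"wy":0,"wz":0},{"dx":0,"dy":-0.001,"dz":0.003,"wx":0,"wy":0,"wz":0},{"dx":0,"dy":0,"dz":0,"wx":0,"wy":0,"wz":0}]' >/dev/null; python3 to.py l .054 0 .0361
```

```text
t 21.48 pos [ 0.4809 -0.3379  0.0811] shift [-0.0009  0.0012  0.0022] turn [-0.01  0.04  0.05] F [ 0.1  0.7 -2.3] g 0.675
in ledge: [0.0549 0.0012 0.0383]
```

```bash
python3 -m jog '[{"dx":-0.003,"dy":-0.001,"dz":0.002,"wx":0,"wy":0,"wz":0},{"dx":-0.002,"dy":-0.001,"dz":0.002,"wx":0,"wy":0,"wz":0}]' >/dev/null; python3 to.py l .054 0 .0361
```

```text
t 21.65 pos [ 0.4789 -0.3372  0.0785] shift [0.0017 0.0017 0.0002] turn [ 0.15 -0.2   0.08] F [-3.4  4.8 23.1] g 0.677
in ledge: [0.0522 0.0017 0.0362]
```

```bash
python3 -m jog '[{"dx":-0.001,"dy":0,"dz":-0.001,"wx":0,"wy":0,"wz":0},{"dx":0,"dy":0,"dz":0,"wx":0,"wy":0,"wz":0}]'>/dev/null;python3 to.py l .054 0 .0361;  python3 -m jog '[{"dx":0,"dy":0,"dz":0,"wx":0,"wy":0,"wz":0},{"dx":0,"dy":0,"dz":0,"wx":0,"wy":0,"wz":0},{"dx":0,"dy":0,"dz":0,"wx":0,"wy":0,"wz":0},{"dx":0,"dy":0,"dz":0,"wx":0,"wy":0,"wz":0}]' 1.0 >/dev/null;python3 to.py l .051 0 .0361; python3 -m jog '[{"dx":0,"dy":0,"dz":-0.015,"wx":0,"wy":0,"wz":0},{"dx":0,"dy":0,"dz":-0.03,"wx":0,"wy":0,"wz":0},{"dx":0,"dy":0,"dz":-0.04,"wx":0,"wy":0,"wz":0},{"dx":0,"dy":0,"dz":-0.04,"wx":0,"wy":0,"wz":0},{"dx":0,"dy":0,"dz":-0.03,"wx":0,"wy":-4,"wz":0},{"dx":0,"dy":-0.02,"dz":-0.02,"wx":0,"wy":-4,"wz":0},{"dx":0,"dy":-0.03,"dz":0,"wx":0,"wy":-4,"wz":0},{"dx":0,"dy":-0.03,"dz":0,"wx":0,"wy":-3,"wz":0},{"dx":0.01,"dy":-0.03,"dz":0,"wx":0,"wy":0,"wz":0},{"dx":0.01,"dy":-0.03,"dz":0,"wx":0,"wy":0,"wz":0},{"dx":0,"dy":0,"dz":0,"wx":0,"wy":0,"wz":0},{"dx":0,"dy":0,"dz":0,"wx":0,"wy":0,"wz":0}]' >/dev/null;python3 to.py w .616 .186 .2 .06
python3 - <<'E'
from workcell import *
from h import *
import pickle
f=grab_frame("wrist");pickle.dump(f,open("w7.pkl","wb"));im=f["img"].copy()
k=(.4377,-.3369,-.0493)
for x in (0,):
    P=np.array([[0,-.03,.084],[0,.03,.084],[.1,.03,.084],[.1,-.03,.084]])
    cv2.polylines(im,[np.round(proj(f,ledgepts(k,P))*16).astype(int)],True,(0,255,0),1,0,4)
cv2.imwrite("pics/w7.png",im[:300][:,:,::-1])
E
```

```text
t 21.82 pos [ 0.4782 -0.3378  0.0806] shift [0.0019 0.001  0.0024] turn [ 0.26 -0.32  0.1 ] F [ 0.8 -0.1 -3.1] g 0.676
in ledge: [0.0521 0.0011 0.0385]
t 22.15 pos [ 0.4784 -0.3386  0.0814] shift [-0.0016  0.0002  0.0031] turn [ 0.36 -0.4   0.1 ] F [-0.5 -1.1  0.9] g 0.959
in ledge: [0.0526 0.0003 0.0392]
t 23.15 pos [ 0.4595 -0.1924  0.2593] shift [ 0.1351 -0.3871  0.0554] turn [ 0.49  0.28 -6.68] F [ 0.5 -0.1  0.9] g 1.001
```

View pics/w7.png

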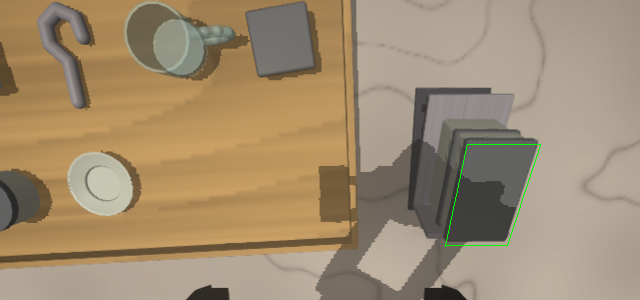

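```bash
python3 -m jog '[{"dx":0.013,"dy":-0.039,"dz":0,"wx":0,"wy":0,"wz":-1},{"dx":0.013,"dy":-0.039,"dz":0,"wx":0,"wy":0,"wz":-1},{"dx":0.013,"dy":-0.039,"dz":0,"wx":0,"wy":0,"wz":-1},{"dx":0.013,"dy":-0.039,"dz":0,"wx":0,"wy":0,"wz":-1},{"dx":0.013,"dy":-0.039,"dz":0,"wx":0,"wy":0,"wz":-1},{"dx":0.013,"dy":-0.039,"dz":0,"wx":0,"wy":0,"wz":-1},{"dx":0.013,"dy":-0.039,"dz":0,"wx":0,"wy":0,"wz":-0.5},{"dx":0.013,"dy":-0.039,"dz":0,"wx":0,"wy":0,"wz":0},{"dx":0.01,"dy":-0.03,"dz":0,"wx":0,"wy":0,"wz":0},{"dx":0.005,"dy":-0.01,"dz":0,"wx":0,"wy":0,"wz":0},{"dx":0,"dy":0,"dz":0,"wx":0,"wy":0,"wz":0},{"dx":0,"dy":0,"dz":0,"wx":0,"wy":0,"wz":0}]' >/dev/null;python3 to.py w .616 .186 .15 .06
python3 - <<'E'
from workcell import *
from h import *
import pickle
f=grab_frame("wrist");pickle.dump(f,open("w8.pkl","wb"));im=f["img"].copy()
p0=(.616,.186,.06);uv=proj(f,box(p0,.06,.052));l,t=uv.min(0);r,b=uv.max(0);print(l,t,r,b)
try:
  m=lowsat(f,(l,t,r,b),6);p,e=fit([(f,m)],.06,.052,p0);print(np.round(p,4),e)
  im[m]=im[m]//2+np.array([0,0,120],np.uint8)
except Exception as x: print(x)
cv2.polylines(im,[np.round(proj(f,box(p0,.06,.052))*16).astype(int)[[4,5,7,6]]],True,(255,0,0),1,0,4)
cv2.imwrite("pics/w8.png",im[:][:,:,::-1])
E
```

```text
t 24.2 pos [0.5839 0.1558 0.2513] shift [ 0.034  -0.0303  0.1007] turn [ 0.69  0.45 -1.4 ] F [ 0.4  0.3 -0.4] g 1.002
262.3604948758558 132.1999803117723 325.0780713924063 196.5678760121529
[0.6141 0.1829 0.0967] 0.11576482830385015
```

View pics/w8.png

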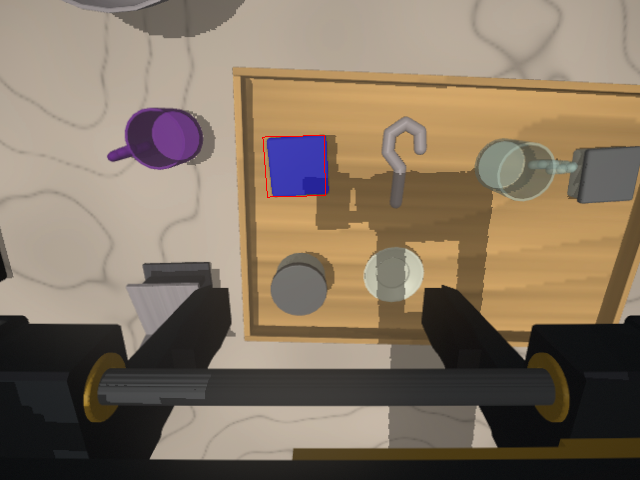

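```bash
python3 -m jog '[{"dx":0.015,"dy":-0.015,"dz":0.02,"wx":0.4,"wy":0.4,"wz":-0.7},{"dx":0.015,"dy":-0.013,"dz":0.03,"wx":0.2,"wy":0,"wz":-0.7},{"dx":0.004,"dy":-0.003,"dz":0.03,"wx":0,"wy":0,"wz":0},{"dx":-0.002,"dy":-0.002,"dz":0.03,"wx":0,"wy":0,"wz":0},{"dx":-0.002,"dy":0,"dz":0.02,"wx":0,"wy":0,"wz":0},{"dx":-0.002,"dy":0,"dz":0.01,"wx":0,"wy":0,"wz":0},{"dx":0,"dy":0,"dz":0,"wx":0,"wy":0,"wz":0},{"dx":0,"dy":0,"dz":0,"wx":0,"wy":0,"wz":0}]' 0.95 >/dev/null;python3 to.py w .615 .184 .01 .07
```

```text
t 24.92 pos [0.6152 0.1706 0.1102] shift [-0.0003 -0.0139  0.1002] turn [ 0.3  -0.35 -1.71] F [1.2 0.9 0.2] g 0.952
```

```bash
python3 -m jog '[{"dx":0,"dy":-0.01,"dz":0.005,"wx":0.3,"wy":-0.3,"wz":-1},{"dx":0,"dy":-0.006,"dz":0.015,"wx":0,"wy":0,"wz":-0.7},{"dx":-0.001,"dy":0,"dz":0.015,"wx":0,"wy":0,"wz":0},{"dx":-0.001,"dy":0,"dz":0.01,"wx":0,"wy":0,"wz":0},{"dx":0,"dy":0,"dz":0,"wx":0,"wy":0,"wz":0},{"dx":0,"dy":0,"dz":0,"wx":0,"wy":0,"wz":0}]' >/dev/null;python3 to.py w .615 .184 .01 .07
python3 - <<'E'
from workcell import *
from h import *
f=grab_frame("wrist")
p0=(.615,.184,.07);uv=proj(f,box(p0,.06,.052));l,t=uv.min(0);r,b=uv.max(0);print(l,t,r,b)
m=lowsat(f,(l,t,r,b),6);p,e=fit([(f,m)],.06,.052,p0);print(np.round(p,4),e)
f2=lambda a:print(np.round(a,1)); ys,xs=np.where(m);print(xs.min(),ys.min(),xs.max(),ys.max())
E
```

```text
t 25.42 pos [0.6179 0.1877 0.0691] shift [-0.0039  0.0036  0.059 ] turn [-0.08 -0.74  0.15] F [-0.6 -0.5  0.7] g 0.953
276.1757139084833 205.1175174846611 388.0879876813853 325.240835795443
[0.6128 0.1818 0.118 ] 0.12414436838830123
280 209 388 320
```

```bash
python3 -m jog '[{"dx":-0.003,"dy":0.004,"dz":0.006,"wx":0,"wy":-0.5,"wz":-0.5},{"dx":-0.002,"dy":0.001,"dz":0.01,"wx":0,"wy":-0.2,"wz":0},{"dx":-0.002,"dy":0,"dz":0.01,"wx":0,"wy":0,"wz":0},{"dx":-0.002,"dy":0,"dz":0.01,"wx":0,"wy":0,"wz":0},{"dx":-0.001,"dy":0,"dz":0.008,"wx":0,"wy":0,"wz":0},{"dx":0,"dy":0,"dz":0,"wx":0,"wy":0,"wz":0},{"dx":0,"dy":0,"dz":0,"wx":0,"wy":0,"wz":0}]' >/dev/null;python3 to.py w .615 .183 .01 .08
```

```text
t 26.05 pos [0.6081 0.1815 0.0217] shift [ 0.007  -0.0009  0.0117] turn [-0.08 -0.06  0.15] F [ 0.3 -0.1 -0. ] g 0.949
```

```bash
python3 -m jog '[{"dx":0.006,"dy":-0.001,"dz":0.004,"wx":0,"wy":0,"wz":0},{"dx":0.001,"dy":0,"dz":0.005,"wx":0,"wy":0,"wz":0},{"dx":0,"dy":0,"dz":0,"wx":0,"wy":0,"wz":0},{"dx":0,"dy":0,"dz":0,"wx":0,"wy":0,"wz":0}]' >/dev/null;python3 to.py w .615 .183 .01 .08; python3 -m jog '[{"dx":0,"dy":0,"dz":0,"wx":0,"wy":0,"wz":0},{"dx":0,"dy":0,"dz":0,"wx":0,"wy":0,"wz":0},{"dx":0,"dy":0,"dz":0,"wx":0,"wy":0,"wz":0},{"dx":0,"dy":0,"dz":0,"wx":0,"wy":0,"wz":0},{"dx":0,"dy":0,"dz":0,"wx":0,"wy":0,"wz":0},{"dx":0,"dy":0,"dz":0,"wx":0,"wy":0,"wz":0}]' 0.0 30 >/dev/null;python3 to.py w .615 .183 .01 .08
```

```text
t 26.38 pos [0.6164 0.1834 0.0121] shift [-0.0014  0.0003  0.0021] turn [-0.08 -0.12  0.15] F [0.9 0.1 0.2] g 0.952
t 26.88 pos [0.617  0.1834 0.0128] shift [-0.002   0.0003  0.0028] turn [-0.08 -0.2   0.16] F [ 0.4 -0.5 -1.6] g 0.676
```

```bash
python3 -m jog '[{"dx":0,"dy":0,"dz":-0.01,"wx":0,"wy":0,"wz":0},{"dx":0.002,"dy":0,"dz":-0.03,"wx":0,"wy":0,"wz":0},{"dx":0.002,"dy":0,"dz":-0.04,"wx":0,"wy":0,"wz":0},{"dx":0,"dy":0,"dz":-0.04,"wx":0,"wy":0,"wz":0},{"dx":0,"dy":0,"dz":-0.04,"wx":0,"wy":0,"wz":0},{"dx":-0.02,"dy":-0.015,"dz":-0.04,"wx":0,"wy":0,"wz":0},{"dx":-0.035,"dy":-0.02,"dz":-0.03,"wx":0,"wy":0,"wz":0},{"dx":-0.035,"dy":-0.022,"dz":-0.02,"wx":0,"wy":0,"wz":0},{"dx":-0.035,"dy":-0.022,"dz":0,"wx":0,"wy":0,"wz":0},{"dx":-0.035,"dy":-0.022,"dz":0,"wx":0,"wy":0,"wz":0},{"dx":-0.03,"dy":-0.022,"dz":0,"wx":0,"wy":0,"wz":0},{"dx":-0.02,"dy":-0.02,"dz":0,"wx":0,"wy":0,"wz":0}]' >/dev/null;python3 -m jog '[{"dx":0,"dy":0,"dz":0,"wx":0,"wy":0,"wz":0},{"dx":0,"dy":0,"dz":0,"wx":0,"wy":0,"wz":0}]' >/dev/null; python3 to.py w .39 .33 .3 0
python3 - <<'E'
from workcell import *
from h import *
import pickle
f=grab_frame("wrist");pickle.dump(f,open("w9.pkl","wb"))
k=(.3936,.3356,.0179)
c=proj(f,ledgepts(k,[[.04,0,.02]]))[0];u,v=int(c[0])-60,max(0,int(c[1])-70);print(u,v)
cv2.imwrite("pics/w9.png",cv2.resize(f["img"][v:v+140,max(u,0):u+120],None,fx=4,fy=4,interpolation=cv2.INTER_CUBIC)[:,:,::-1])
E
```

```text
t 28.05 pos [0.3997 0.3051 0.2679] shift [-0.0076 -0.0258 -0.0319] turn [-0.34 -0.14  4.54] F [ 0.2  0.4 -1.5] g 0.678
239 99
```

View pics/w9.png

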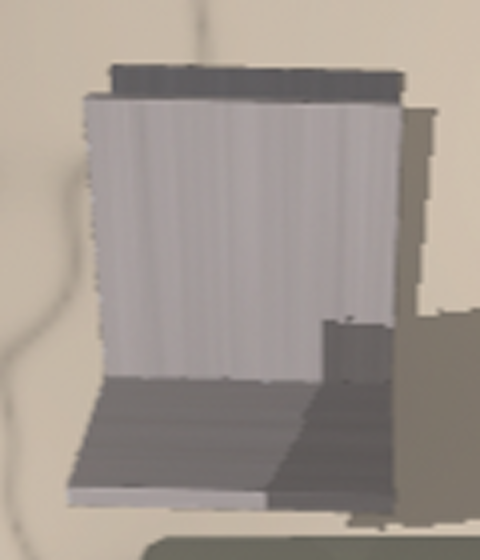

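```bash
python3 - <<'E'
from h import *
import pickle,json
f=pickle.load(open("w9.pkl","rb"))
px=lambda a:(np.array(a)+.5)/4-.5+[239,99]
P=np.array([[.08,.042,0],[.08,-.042,0],[0,.042,0],[0,-.042,0],[0,.042,.064],[0,-.042,.064]])
p,e=fitledge([(f,P,px([(86,97),(400,103),(104,378),(394,383),(69,488),(394,496)]))],[.3936,.3356,.0179]);print(np.round(p,4),np.round(e,1))
json.dump({"l":(.4377,-.3369,-.0493),"s":list(p)},open("led.json","w"))
E
python3 to.py s .038 0 .1
```

```text
[0.3956 0.3351 0.0594] [-1.   0.5  1.   0.6  0.2 -0.6 -0.2 -0.4 -0.7  0.1  0.8 -0.2]
t 28.1 pos [0.4   0.305 0.268] shift [ 0.0086 -0.0292  0.1318] turn [-0.5  14.76  1.04] F [-1.   1.3 -2.8] g 0.679
in ledge: [ 0.0637 -0.0302  0.2293]
```

```bash
python3 -m jog '[{"dx":0.004,"dy":-0.007,"dz":0.01,"wx":0,"wy":3,"wz":0.5},{"dx":0.008,"dy":-0.008,"dz":0.02,"wx":0,"wy":3,"wz":0.5},{"dx":0.008,"dy":-0.007,"dz":0.02,"wx":-0.5,"wy":3,"wz":0},{"dx":0.008,"dy":-0.007,"dz":0.02,"wx":0,"wy":3,"wz":0},{"dx":0.006,"dy":-0.002,"dz":0.02,"wx":0,"wy":3,"wz":0},{"dx":0,"dy":0,"dz":0.01,"wx":0,"wy":0,"wz":0},{"dx":0,"dy":0,"dz":0,"wx":0,"wy":0,"wz":0},{"dx":0,"dy":0,"dz":0,"wx":0,"wy":0,"wz":0}]' >/dev/null;python3 to.py s .04 0 .03
```

```text
t 28.77 pos [0.4547 0.3347 0.1718] shift [-0.0548 -0.0039  0.091 ] turn [ 0.33 -0.85 -0.49] F [ 0.4 -0.6 -2.6] g 0.676
in ledge: [ 0.0935 -0.0038  0.1219]
```

```bash
python3 -m jog '[{"dx":-0.015,"dy":-0.003,"dz":0.01,"wx":0.3,"wy":-0.5,"wz":-0.5},{"dx":-0.02,"dy":-0.001,"dz":0.015,"wx":0,"wy":0,"wz":0},{"dx":-0.015,"dy":0,"dz":0.015,"wx":0,"wy":0,"wz":0},{"dx":-0.004,"dy":0,"dz":0.01,"wx":0,"wy":0,"wz":0},{"dx":0,"dy":0,"dz":0,"wx":0,"wy":0,"wz":0},{"dx":0,"dy":0,"dz":0,"wx":0,"wy":0,"wz":0}]' >/dev/null;python3 to.py s .04 0 .03
```

```text
t 29.27 pos [0.4176 0.3365 0.1107] shift [-0.0023  0.0002  0.0423] turn [-0.12 -0.4  -0.25] F [ 0.4 -0.1 -2.2] g 0.679
in ledge: [0.0421 0.0001 0.0723]
```

```bash
python3 -m jog '[{"dx":-0.002,"dy":0,"dz":0.01,"wx":0,"wy":-0.4,"wz":0},{"dx":-0.001,"dy":0,"dz":0.012,"wx":0,"wy":0,"wz":0},{"dx":-0.001,"dy":0,"dz":0.012,"wx":0,"wy":0,"wz":0},{"dx":-0.001,"dy":0,"dz":0.01,"wx":0,"wy":0,"wz":0},{"dx":0,"dy":0,"dz":0,"wx":0,"wy":0,"wz":0},{"dx":0,"dy":0,"dz":0,"wx":0,"wy":0,"wz":0}]' >/dev/null;python3 to.py s .038 0 .0048
```

```text
t 29.77 pos [0.4313 0.3395 0.0697] shift [-0.0071  0.0025  0.0242] turn [-0.39 -0.45 -0.39] F [ 0.4 -1.2 -2.6] g 0.676
in ledge: [0.0449 0.0023 0.0291]
```

```bash
python3 -m jog '[{"dx":-0.005,"dy":0.002,"dz":0.006,"wx":-0.3,"wy":-0.5,"wz":-0.3},{"dx":-0.003,"dy":0.001,"dz":0.006,"wx":0,"wy":0,"wz":0},{"dx":-0.001,"dy":0,"dz":0.006,"wx":0,"wy":0,"wz":0},{"dx":0,"dy":0,"dz":0.003,"wx":0,"wy":0,"wz":0},{"dx":0,"dy":0,"dz":0,"wx":0,"wy":0,"wz":0}]' >/dev/null;python3 to.py s .036 0 .0048
```

```text
t 30.18 pos [0.4292 0.3368 0.0467] shift [-0.0009 -0.0003  0.0027] turn [-0.13 -0.04 -0.08] F [ 1.  -0.4 -2.1] g 0.679
in ledge: [ 0.0369 -0.0003  0.0075]
```

```bash
python3 -m jog '[{"dx":-0.002,"dy":0,"dz":0.002,"wx":0,"wy":0,"wz":0},{"dx":-0.002,"dy":0,"dz":0.001,"wx":0,"wy":0,"wz":0},{"dx":-0.002,"dy":0,"dz":0.001,"wx":0,"wy":0,"wz":0}]' >/dev/null;python3 to.py s .032 0 .0048
```

```text
t 30.43 pos [0.4276 0.3372 0.0438] shift [-0.0025  0.0003  0.0002] turn [-0.17 -0.41 -0.01] F [ 0.1 -4.  10.9] g 0.678
in ledge: [0.0345 0.0003 0.005 ]
```

```bash
python3 -m jog '[{"dx":-0.003,"dy":0,"dz":-0.0005,"wx":0,"wy":0,"wz":0},{"dx":-0.003,"dy":0,"dz":0,"wx":0,"wy":0,"wz":0},{"dx":-0.002,"dy":0,"dz":0.001,"wx":0,"wy":0,"wz":0}]' >/dev/null;python3 to.py s .032 0 .0048
```

```text
t 30.68 pos [0.4248 0.3379 0.0446] shift [-0.0002  0.0011  0.0017] turn [-0.32 -1.03 -0.02] F [ 4.8 -0.7  1. ] g 0.681
in ledge: [0.0322 0.0011 0.0065]
```

```bash
python3 -m jog '[{"dx":0,"dy":0,"dz":0.002,"wx":-0.2,"wy":-0.8,"wz":0},{"dx":0,"dy":0,"dz":0.001,"wx":0,"wy":0,"wz":0}]' >/dev/null;python3 to.py s .032 0 .0048; python3 -m jog '[{"dx":0,"dy":0,"dz":0,"wx":0,"wy":0,"wz":0},{"dx":0,"dy":0,"dz":0,"wx":0,"wy":0,"wz":0},{"dx":0,"dy":0,"dz":0,"wx":0,"wy":0,"wz":0},{"dx":0,"dy":0,"dz":0,"wx":0,"wy":0,"wz":0}]' 1.0 >/dev/null;python3 to.py s .032 0 .0048; python3 -m jog '[{"dx":0,"dy":0,"dz":-0.015,"wx":0,"wy":0,"wz":0},{"dx":0,"dy":0,"dz":-0.03,"wx":0,"wy":0,"wz":0},{"dx":0,"dy":0,"dz":-0.04,"wx":0,"wy":0,"wz":0},{"dx":0,"dy":0,"dz":-0.04,"wx":0,"wy":0,"wz":0},{"dx":0,"dy":0,"dz":-0.04,"wx":0,"wy":-4,"wz":0},{"dx":0,"dy":0.02,"dz":-0.02,"wx":0,"wy":-4,"wz":0},{"dx":0,"dy":0.03,"dz":-0.01,"wx":0,"wy":-4,"wz":0},{"dx":0,"dy":0.03,"dz":0,"wx":0,"wy":-3,"wz":0},{"dx":0.01,"dy":0.03,"dz":0,"wx":0,"wy":0,"wz":0},{"dx":0,"dy":0,"dz":0,"wx":0,"wy":0,"wz":0},{"dx":0,"dy":0,"dz":0,"wx":0,"wy":0,"wz":0}]' >/dev/null;python3 to.py w .615 -.157 .2 .06
python3 - <<'E'
from workcell import *
from h import *
import pickle,json
f=grab_frame("wrist");pickle.dump(f,open("w10.pkl","wb"));im=f["img"].copy()
k=json.load(open("led.json"))["s"]
P=np.array([[0,-.03,.052],[0,.03,.052],[.06,.03,.052],[.06,-.03,.052]])
cv2.polylines(im,[np.round(proj(f,ledgepts(k,P))*16).astype(int)],True,(0,255,0),1,0,4)
cv2.imwrite("pics/w10.png",im[:300][:,:,::-1])
E
```

```text
t 30.85 pos [0.4255 0.3381 0.0431] shift [-0.0004  0.0013  0.0001] turn [-0.11 -0.22 -0.03] F [-11.6  -5.8  22.5] g 0.679
in ledge: [0.0324 0.0013 0.0049]
t 31.18 pos [0.4255 0.3392 0.0441] shift [-0.0007  0.0023  0.001 ] turn [-0.18 -0.21 -0.03] F [-0.5  0.2  1. ] g 0.958
in ledge: [0.0327 0.0023 0.0059]
t 32.1 pos [0.3904 0.2229 0.2414] shift [0.1993 0.3942 0.0373] turn [-0.25  0.69  0.37] F [ 0.4 -0.7 -0.6] g 0.999
```

View pics/w10.png

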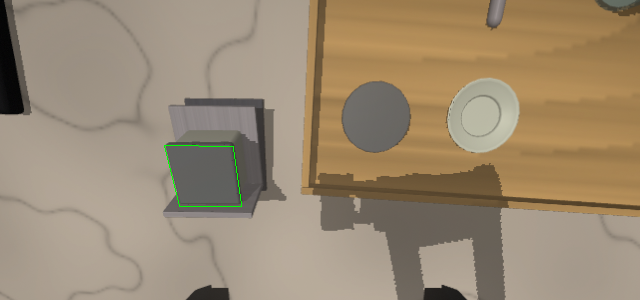

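```bash
python3 -m jog '[{"dx":0.015,"dy":0.038,"dz":0,"wx":0,"wy":0.7,"wz":0},{"dx":0.015,"dy":0.038,"dz":0,"wx":0,"wy":0,"wz":0},{"dx":0.015,"dy":0.038,"dz":0,"wx":0,"wy":0,"wz":0},{"dx":0.015,"dy":0.038,"dz":0,"wx":0,"wy":0,"wz":0},{"dx":0.015,"dy":0.038,"dz":0,"wx":0,"wy":0,"wz":0},{"dx":0.015,"dy":0.038,"dz":0,"wx":0,"wy":0,"wz":0},{"dx":0.015,"dy":0.038,"dz":0,"wx":0,"wy":0,"wz":0},{"dx":0.015,"dy":0.038,"dz":0,"wx":0,"wy":0,"wz":0},{"dx":0.015,"dy":0.038,"dz":0,"wx":0,"wy":0,"wz":0},{"dx":0.015,"dy":0.025,"dz":0,"wx":0,"wy":0,"wz":0},{"dx":0,"dy":0,"dz":0,"wx":0,"wy":0,"wz":0},{"dx":0,"dy":0,"dz":0,"wx":0,"wy":0,"wz":0}]' 0.9 >/dev/null;python3 to.py w .598 -.157 .15 .06
python3 - <<'E'
from workcell import *
from h import *
import pickle
f=grab_frame("wrist");pickle.dump(f,open("w11.pkl","wb"));im=f["img"].copy()
p0=(.615,-.157,.06);uv=proj(f,box(p0,.06,.032));l,t=uv.min(0);r,b=uv.max(0)
m=lowsat(f,(l,t,r,b),5);ys,xs=np.where(m);p,e=fit([(f,m)],.06,.032,p0);print(np.round([l,t,r,b]),xs.min(),ys.min(),xs.max(),ys.max(),np.round(p,4),e)
for j in masks_of("jug","wrist"):
    y,x=np.where(j["pixels"]);print("jug",round(j["p"],2),x.min(),y.min(),x.max(),y.max())
    for u in range(x.max()-40,x.max()+1,6): c=y[x==u];a=at_z(f,[[u,c.min()],[u,c.max()]],.04);print(u,np.round(a[:,:2],3).tolist())
cv2.polylines(im,[np.round(proj(f,box(p0,.06,.032))*16).astype(int)[[4,5,7,6]]],True,(255,0,0),1,0,4)
l,t=int(l)-130,max(int(t)-60,0);cv2.imwrite("pics/w11.png",cv2.resize(im[t:t+170,l:l+260],None,fx=3,fy=3,interpolation=cv2.INTER_CUBIC)[:,:,::-1])
E
```

```text
t 33.15 pos [ 0.5738 -0.127   0.2311] shift [0.0215 0.0331 0.0807] turn [-0.67  0.22  2.09] F [-0.1  0.7  0.1] g 0.901
[330. 129. 394. 193.] 334 131 393 190 [ 0.6145 -0.1581  0.0995] 0.06732304417243218
jug 0.93 215 116 320 181
280 [[0.642, -0.073], [0.606, -0.076]]
286 [[0.631, -0.08], [0.615, -0.081]]
292 [[0.629, -0.086], [0.616, -0.087]]
298 [[0.629, -0.092], [0.617, -0.093]]
304 [[0.63, -0.098], [0.617, -0.099]]
310 [[0.631, -0.104], [0.618, -0.105]]
316 [[0.63, -0.11], [0.62, -0.111]]
jug 0.74 7 227 89 291
49 [[0.512, 0.171], [0.435, 0.182]]
55 [[0.515, 0.164], [0.439, 0.175]]
61 [[0.515, 0.157], [0.443, 0.167]]
67 [[0.514, 0.151], [0.45, 0.159]]
73 [[0.511, 0.145], [0.456, 0.152]]
79 [[0.507, 0.138], [0.462, 0.144]]
85 [[0.5, 0.133], [0.469, 0.136]]
```

View pics/w11.png

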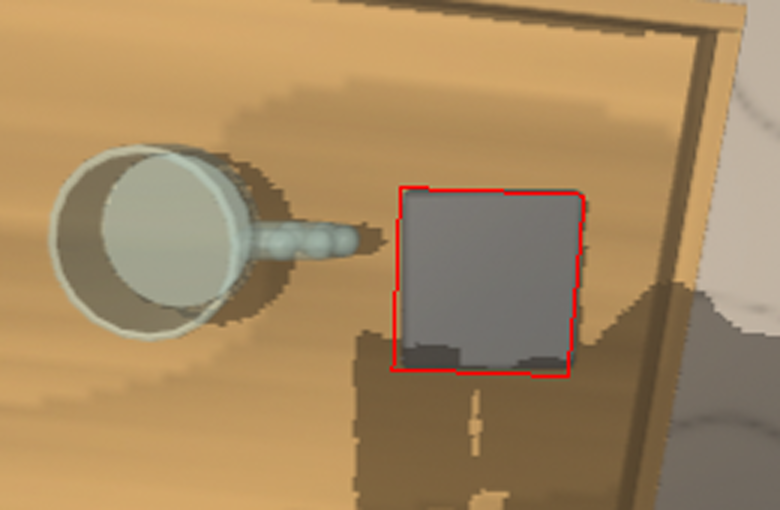

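```bash
python3 -m jog '[{"dx":0.012,"dy":0.017,"dz":0.02,"wx":-0.5,"wy":0.2,"wz":0.5},{"dx":0.01,"dy":0.017,"dz":0.03,"wx":0,"wy":0,"wz":0.5},{"dx":0,"dy":0.003,"dz":0.03,"wx":0,"wy":0,"wz":0},{"dx":-0.002,"dy":0,"dz":0.03,"wx":0,"wy":0,"wz":0},{"dx":-0.002,"dy":0,"dz":0.02,"wx":0,"wy":0,"wz":0},{"dx":0,"dy":0,"dz":0,"wx":0,"wy":0,"wz":0},{"dx":0,"dy":0,"dz":0,"wx":0,"wy":0,"wz":0}]' 0.82 >/dev/null;python3 to.py w .6 -.159 -.003 .08
```

```text
t 33.83 pos [ 0.5964 -0.1468  0.1015] shift [0.0017 0.0126 0.1044] turn [-0.08 -0.37  0.93] F [ 0.7 -0.2  0.4] g 0.816
```

```bash
python3 -m jog '[{"dx":0.002,"dy":0.01,"dz":0.005,"wx":0,"wy":-0.3,"wz":0.6},{"dx":0,"dy":0.004,"dz":0.012,"wx":0,"wy":0,"wz":0.3},{"dx":-0.001,"dy":0,"dz":0.012,"wx":0,"wy":0,"wz":0},{"dx":-0.001,"dy":0,"dz":0.012,"wx":0,"wy":0,"wz":0},{"dx":0,"dy":0,"dz":0.005,"wx":0,"wy":0,"wz":0},{"dx":0,"dy":0,"dz":0,"wx":0,"wy":0,"wz":0},{"dx":0,"dy":0,"dz":0,"wx":0,"wy":0,"wz":0}]' >/dev/null;python3 to.py w .6 -.159 -.003 .08
```

```text
t 34.42 pos [ 0.6016 -0.1608  0.0575] shift [-0.002  -0.0021  0.0605] turn [ 0.18 -0.5   0.12] F [-0.6 -0.2 -0.4] g 0.819
```

```bash
python3 -m jog '[{"dx":-0.002,"dy":-0.002,"dz":0.008,"wx":0.2,"wy":-0.5,"wz":0},{"dx":-0.001,"dy":0,"dz":0.008,"wx":0,"wy":0,"wz":0},{"dx":-0.001,"dy":0,"dz":0.008,"wx":0,"wy":0,"wz":0},{"dx":-0.001,"dy":0,"dz":0.006,"wx":0,"wy":0,"wz":0},{"dx":0,"dy":0,"dz":0,"wx":0,"wy":0,"wz":0}]' >/dev/null;python3 to.py w .6 -.159 -.003 .08
```

```text
t 34.83 pos [ 0.5966 -0.1593  0.0252] shift [ 0.0034 -0.      0.0282] turn [-0.01 -0.02  0.12] F [ 0.7  1.1 -0.7] g 0.819
```

```bash
python3 -m jog '[{"dx":0.003,"dy":0,"dz":0.007,"wx":0,"wy":0,"wz":0},{"dx":0,"dy":0,"dz":0.007,"wx":0,"wy":0,"wz":0},{"dx":0,"dy":0,"dz":0.007,"wx":0,"wy":0,"wz":0},{"dx":0,"dy":0,"dz":0.005,"wx":0,"wy":0,"wz":0},{"dx":0,"dy":0,"dz":0,"wx":0,"wy":0,"wz":0},{"dx":0,"dy":0,"dz":0,"wx":0,"wy":0,"wz":0}]' >/dev/null;python3 to.py w .6 -.159 -.003 .08;python3 -m jog '[{"dx":0,"dy":0,"dz":0,"wx":0,"wy":0,"wz":0},{"dx":0,"dy":0,"dz":0,"wx":0,"wy":0,"wz":0},{"dx":0,"dy":0,"dz":0,"wx":0,"wy":0,"wz":0},{"dx":0,"dy":0,"dz":0,"wx":0,"wy":0,"wz":0},{"dx":0,"dy":0,"dz":0,"wx":0,"wy":0,"wz":0}]' 0.0 30 >/dev/null;python3 to.py w .6 -.159 -.003 .08
```

```text
t 35.33 pos [ 0.5996 -0.1589 -0.0045] shift [ 0.0004  0.0002 -0.0015] turn [-0.04  0.03  0.12] F [0.1 0.5 0.1] g 0.82
t 35.75 pos [ 0.5999 -0.159  -0.0038] shift [ 0.0001 -0.     -0.0008] turn [-0.01 -0.01  0.12] F [ 0.3 -1.1 -2.3] g 0.674
```

```bash
python3 -m jog '[{"dx":0,"dy":0,"dz":-0.01,"wx":0,"wy":0,"wz":0},{"dx":0.002,"dy":0,"dz":-0.02,"wx":0,"wy":0,"wz":0},{"dx":0.002,"dy":0,"dz":-0.03,"wx":0,"wy":0,"wz":0},{"dx":0.002,"dy":0,"dz":-0.04,"wx":0,"wy":0,"wz":0},{"dx":0,"dy":0,"dz":-0.04,"wx":0,"wy":0,"wz":0},{"dx":0,"dy":0,"dz":-0.04,"wx":0,"wy":0,"wz":0},{"dx":0,"dy":-0.02,"dz":-0.04,"wx":0,"wy":0,"wz":0},{"dx":-0.01,"dy":-0.035,"dz":-0.02,"wx":0,"wy":0,"wz":0},{"dx":-0.015,"dy":-0.038,"dz":0,"wx":0,"wy":0,"wz":0},{"dx":-0.015,"dy":-0.038,"dz":0,"wx":0,"wy":0,"wz":0},{"dx":-0.015,"dy":-0.038,"dz":0,"wx":0,"wy":0,"wz":0},{"dx":-0.015,"dy":-0.038,"dz":0,"wx":0,"wy":0,"wz":0}]' >/dev/null;python3 to.py s .03 0 .15
```

```text
t 36.75 pos [0.5195 0.0396 0.2536] shift [-0.1133 -0.3036  0.0692] turn [ 0.02 14.34  0.61] F [ 1.   0.8 -1.3] g 0.675
in ledge: [ 0.1601 -0.3023  0.1887]
```

```bash
python3 -m jog '[{"dx":-0.015,"dy":-0.038,"dz":0,"wx":0,"wy":1,"wz":0},{"dx":-0.015,"dy":-0.038,"dz":0,"wx":0,"wy":2,"wz":0},{"dx":-0.015,"dy":-0.038,"dz":0,"wx":0,"wy":2,"wz":0.3},{"dx":-0.012,"dy":-0.038,"dz":0,"wx":0,"wy":2,"wz":0.3},{"dx":-0.01,"dy":-0.038,"dz":0,"wx":0,"wy":2,"wz":0},{"dx":-0.01,"dy":-0.038,"dz":0,"wx":0,"wy":2,"wz":0},{"dx":-0.01,"dy":-0.035,"dz":0,"wx":0,"wy":2,"wz":0},{"dx":-0.005,"dy":-0.02,"dz":0,"wx":0,"wy":1,"wz":0},{"dx":0,"dy":-0.01,"dz":0,"wx":0,"wy":0,"wz":0},{"dx":0,"dy":0,"dz":0,"wx":0,"wy":0,"wz":0},{"dx":0,"dy":0,"dz":0,"wx":0,"wy":0,"wz":0}]' >/dev/null;python3 to.py s .025 0 .08
```

```text
t 37.67 pos [0.3964 0.343  0.2561] shift [-0.0374  0.0093  0.1373] turn [-0.68 -1.22  0.31] F [-0.4 -0.5 -0.5] g 0.678
in ledge: [0.0594 0.0079 0.2182]
```

```bash
python3 -m jog '[{"dx":-0.01,"dy":0.007,"dz":0.015,"wx":-0.5,"wy":-1,"wz":0.3},{"dx":-0.015,"dy":0.003,"dz":0.02,"wx":-0.2,"wy":0,"wz":0},{"dx":-0.008,"dy":0,"dz":0.025,"wx":0,"wy":0,"wz":0},{"dx":-0.002,"dy":0,"dz":0.025,"wx":0,"wy":0,"wz":0},{"dx":-0.001,"dy":0,"dz":0.02,"wx":0,"wy":0,"wz":0},{"dx":-0.001,"dy":0,"dz":0.01,"wx":0,"wy":0,"wz":0},{"dx":0,"dy":0,"dz":0,"wx":0,"wy":0,"wz":0},{"dx":0,"dy":0,"dz":0,"wx":0,"wy":0,"wz":0}]' >/dev/null;python3 to.py s .022 0 .055
```

```text
t 38.33 pos [0.3975 0.326  0.1371] shift [-0.0074 -0.0091  0.0481] turn [ 0.09 -0.58 -0.62] F [ 0.7 -0.1 -0.3] g 0.675
in ledge: [ 0.0289 -0.0091  0.1032]
```

```bash
python3 -m jog '[{"dx":-0.004,"dy":-0.009,"dz":0.008,"wx":0,"wy":-0.5,"wz":-0.5},{"dx":-0.003,"dy":-0.002,"dz":0.012,"wx":0,"wy":0,"wz":0},{"dx":-0.001,"dy":0,"dz":0.012,"wx":0,"wy":0,"wz":0},{"dx":-0.001,"dy":0,"dz":0.01,"wx":0,"wy":0,"wz":0},{"dx":0,"dy":0,"dz":0,"wx":0,"wy":0,"wz":0},{"dx":0,"dy":0,"dz":0,"wx":0,"wy":0,"wz":0}]' >/dev/null;python3 to.py s .02 0 .0402
```

```text
t 38.83 pos [0.4058 0.3387 0.1022] shift [-0.009   0.0032  0.0267] turn [-0.17 -0.73 -0.38] F [ 0.5 -0.3 -0.5] g 0.678
in ledge: [0.0286 0.0031 0.0671]
```

```bash
python3 -m jog '[{"dx":-0.006,"dy":0.003,"dz":0.006,"wx":0,"wy":-0.7,"wz":-0.3},{"dx":-0.004,"dy":0.001,"dz":0.006,"wx":0,"wy":0,"wz":0},{"dx":-0.001,"dy":0,"dz":0.006,"wx":0,"wy":0,"wz":0},{"dx":0,"dy":0,"dz":0.003,"wx":0,"wy":0,"wz":0},{"dx":0,"dy":0,"dz":0,"wx":0,"wy":0,"wz":0}]' >/dev/null;python3 to.py s .02 0 .0402
```

```text
t 39.25 pos [0.4018 0.3347 0.0798] shift [ 0.0012 -0.0007  0.0064] turn [-0.27 -0.18 -0.1 ] F [ 0.3 -0.3 -1.2] g 0.68
in ledge: [ 0.0188 -0.0007  0.0465]
```

```bash
python3 -m jog '[{"dx":0.001,"dy":0,"dz":0.003,"wx":-0.3,"wy":-0.2,"wz":0},{"dx":0,"dy":0,"dz":0.003,"wx":0,"wy":0,"wz":0},{"dx":-0.001,"dy":0,"dz":0.002,"wx":0,"wy":0,"wz":0}]' >/dev/null;python3 to.py s .0185 0 .0402
```

```text
t 39.5 pos [0.4048 0.335  0.0735] shift [-0.0016 -0.0006 -0.0006] turn [ 0.09 -0.03 -0.07] F [-18.4 -11.5  39.9] g 0.679
in ledge: [ 0.0201 -0.0006  0.0396]
```

```bash
python3 -m jog '[{"dx":-0.002,"dy":0,"dz":0.002,"wx":0,"wy":0,"wz":0},{"dx":-0.002,"dy":0,"dz":0.001,"wx":0,"wy":0,"wz":0}]' >/dev/null;python3 to.py s .0175 0 .0402
```

```text
t 39.67 pos [0.4045 0.3353 0.0736] shift [-0.0023 -0.0003 -0.0004] turn [ 0.12 -0.33 -0.04] F [-0.9  0.6  0.1] g 0.674
in ledge: [ 0.0198 -0.0003  0.0398]
```

```bash
python3 -m jog '[{"dx":-0.003,"dy":0,"dz":-0.0005,"wx":0,"wy":-0.2,"wz":0},{"dx":-0.002,"dy":0,"dz":0,"wx":0,"wy":0,"wz":0}]' >/dev/null;python3 to.py s .0175 0 .0402;python3 -m jog '[{"dx":-0.001,"dy":0,"dz":0.001,"wx":0,"wy":-0.3,"wz":0},{"dx":0,"dy":0,"dz":0.001,"wx":0,"wy":0,"wz":0}]' >/dev/null;python3 to.py s .0175 0 .0402
```

```text
t 39.83 pos [0.4001 0.3355 0.0735] shift [0.0019 0.0002 0.0006] turn [ 0.08 -0.2  -0.06] F [ 0.8 -0.8 -1. ] g 0.674
in ledge: [0.0156 0.0002 0.0408]
t 40.0 pos [0.399  0.3355 0.072 ] shift [ 0.0033  0.0002 -0.0006] turn [ 0.11  0.16 -0.02] F [-16.1  -7.1  29.1] g 0.678
in ledge: [0.0142 0.0002 0.0397]
```

```bash
python3 -m jog '[{"dx":0,"dy":0,"dz":-0.001,"wx":0,"wy":0,"wz":0},{"dx":0,"dy":0,"dz":0,"wx":0,"wy":0,"wz":0},{"dx":0,"dy":0,"dz":0,"wx":0,"wy":0,"wz":0},{"dx":0,"dy":0,"dz":0,"wx":0,"wy":0,"wz":0},{"dx":0,"dy":0,"dz":0,"wx":0,"wy":0,"wz":0}]' 1.0 >/dev/null;python3 to.py s .0175 0 .0402; python3 -m jog '[{"dx":0,"dy":0,"dz":-0.015,"wx":0,"wy":0,"wz":0},{"dx":0.002,"dy":0,"dz":-0.03,"wx":0,"wy":0,"wz":0},{"dx":0.003,"dy":0,"dz":-0.04,"wx":0,"wy":0,"wz":0},{"dx":0.003,"dy":0,"dz":-0.04,"wx":0,"wy":0,"wz":0},{"dx":0,"dy":0,"dz":-0.04,"wx":0,"wy":-4,"wz":0},{"dx":0,"dy":0.02,"dz":-0.02,"wx":0,"wy":-4,"wz":0},{"dx":0,"dy":0.03,"dz":-0.01,"wx":0,"wy":-4,"wz":0},{"dx":0,"dy":0.03,"dz":0,"wx":0,"wy":-3,"wz":0},{"dx":0.01,"dy":0.03,"dz":0,"wx":0,"wy":0,"wz":0},{"dx":0,"dy":0.02,"dz":0,"wx":0,"wy":0,"wz":0},{"dx":0,"dy":0,"dz":0,"wx":0,"wy":0,"wz":0},{"dx":0,"dy":0,"dz":0,"wx":0,"wy":0,"wz":0}]' >/dev/null;python3 to.py w .615 -.157 .2 .06
python3 - <<'E'
from workcell import *
from h import *
import pickle,json
f=grab_frame("wrist");T=grab_frame("scene")
led=json.load(open("led.json"))
def draw(im,F,k,L):
    P=np.array([[0,-.03,.084],[0,.03,.084],[L,.03,.084],[L,-.03,.084]])
    cv2.polylines(im,[np.round(proj(F,ledgepts(led[k],P))*16).astype(int)],True,(0,255,0),1,0,4)
a=f["img"].copy();b=T["img"].copy();draw(a,f,"s",.06);draw(b,T,"s",.06);draw(b,T,"l",.1)
cv2.imwrite("pics/end.png",np.hstack([cv2.resize(a[40:280,60:360],(450,360)),cv2.resize(b[90:410,140:450],(349,360))])[:,:,::-1])
E
```

```text
t 40.42 pos [0.3988 0.3359 0.0727] shift [0.0033 0.0006 0.0002] turn [0.09 0.19 0.  ] F [-0.   0.6  0.6] g 0.997
in ledge: [0.0142 0.0006 0.0404]
t 41.42 pos [0.3751 0.1992 0.2717] shift [0.2179 0.3707 0.0683] turn [0.14 1.14 0.24] F [0.1 0.1 0.6] g 1.003
```

View pics/end.png

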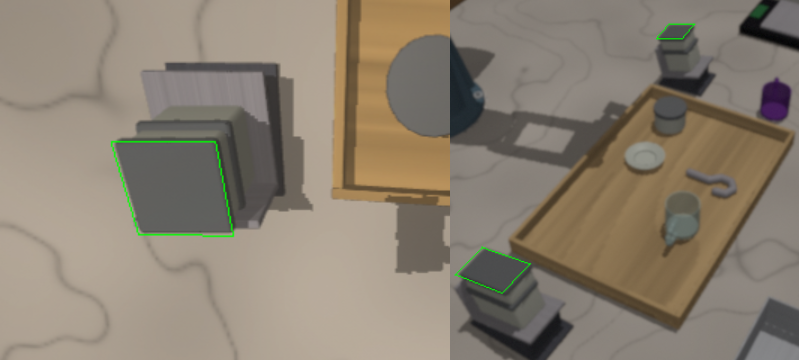

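```bash
python3 - <<'E'
from workcell import *
from h import *
import json
f=grab_frame("wrist");k=json.load(open("led.json"))["s"]
print(np.round((proj(f,ledgepts(k,[[x,y,.052] for x in(.06,.066) for y in(.03,-.03)]))-[60,40])*1.5))
E
```

```text
[[134. 123.]
 [231. 123.]
 [132. 113.]
 [229. 113.]]
```

```bash
python3 -c "
from workcell import *
print(get_state()['qvel'].round(3));print(sign_off())"
```

```text
[ 0.013  0.003 -0.    -0.001  0.    -0.005]
the job is handed in; nothing more can be done
None
```

All four tubs are stacked on their stands, deep under shallow, and the job is handed in after about 41.5 s of robot time. No verdict was reported.

**Last checks:**
- **Long stack:** in the wrist picture taken just after I let go, the top lid lies about 3 mm up the slope from touching the backstop. It is centred to within 2–3 mm.
- **Square stack:** both lids match the predicted outline to about 1–2 mm, against the backstop.
- **Tray and arm:** in the last scene picture both top lids are still on their outlines. The round tub, jug, lid rest and dough hook look unmoved by eye; I did not measure them. The gripper was open and clear, with no contact force.

**What failed or disagreed:**
- **Missed grasp:** the first grasp of the long shallow tub closed on air twice, though the tub was not disturbed. The fingertips sit about 28 mm above the reported TCP, so I re-gripped lower by feel.
- **Hard contact:** setting the square shallow tub down briefly gave about 40 N upward at the wrist (limit 120 N). The deep tub below had not shifted when I checked it afterwards.
- **Off-centre grip:** I held the square shallow tub about 15 mm off its centre to keep the fingers clear of the jug's handle.
- **Picture budget:** I viewed 19 pictures, five over the 14 allowed.

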